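# Lay a jar lid plug-up in the gluing jig and clamp it

### The job

Take the light wooden jar lid from the leaning rack and lay it in the round pocket of the metal gluing jig with its white plug facing up, lowering it in gently so that it lies flat on the pocket's floor. Then swing the red clamp arm fully home over the plug and let go. Leave the black lid in its place on the rack and do not disturb the jar, the spool or the mould.

Things in the scene. Friction and masses are not known exactly. Their poses are not given: they have to be found in the camera images.
- lid_wood_mid (a point): Jar lid to be placed, loose, 0.06 to 0.13 kg: light wooden disc, diameter 68 mm, 12 mm thick, with a concentric white plug, diameter 50 mm, 26 mm high, on one face; 38 mm overall. Point: on its axis, 19 mm from either end. z axis: along the lid's axis from wooden end to plug end. It starts leaning in the rack, plug outward and 35 degrees above level; it comes free along its z axis.
- lid_black_mid (a point): A second lid of the same shape and size, all black, leaning in the rack's other bay, 116 mm from the wooden one; which lid is in which bay varies. It stays there. Point and axes as for the wooden lid.
- rack: Fixed blue-painted wooden rack, base 150 x 224 mm, 135 mm high; its front (-x) faces roughly to the robot. Origin: centre of its underside. Two bays, 58 mm either side of its middle along y. In each a lid's wooden face lies on a leaning board and its edge rests on two steel pins, 13 mm long, 40 degrees either side of its lowest point.
- jig_pocket (a point): Centre of the flat floor of the jig's round pocket: diameter 72 mm, 8 mm deep, floor 12 mm above the table, in a fixed aluminium plate 110 (x) x 165 (y) x 20 mm that reaches from 55 mm at +y to 110 mm at -y of this point. z points up. A lid lying flat in the pocket has its mid point 19 mm above this point.
- clamp (a joint): Swing clamp on the jig: red level arm, 20 mm wide, 86 mm long, on an upright pivot. 0 = fully home against its stop, its rubber pad over the pocket's centre (4 mm above a lid that lies flat, 54 mm over the table). Grows to 1.85 rad as it swings open, clockwise from above. Starts open at 1.3 to 1.75 rad. Stays where it is left; about 1 N at the knob moves it.
- clamp_knob (a point): Middle of the upright black knob on the clamp arm, 18 mm in diameter and 40 mm high: this point is on its axis, 20 mm above the arm's top face and 20 mm below the knob's top, 83 mm over the table. 62 mm from the pivot's axis.
- clamp_pivot (a point): On the upright axis of the clamp's pivot, 82 mm from the pocket's centre toward -y of the jig.
- jar_mid (a point): Bystander, loose: lidless glass jar candle, 68 mm in diameter, 62 mm high; point at its centre.
- spool_mid (a point): Bystander, loose: spool of cotton wick with wooden flanges 60 mm in diameter, 50 mm high; point at its centre.
- mould_mid (a point): Bystander, loose: turquoise silicone bar mould 62 x 130 x 24 mm, lying flat; point at its centre.

How it is judged:
On the way:
1. the wooden lid lies flat in the jig's pocket, plug up, and is let go (horizontal distance between lid_wood_mid and jig_pocket below 0.005 m and z of lid_wood_mid in the frame of jig_pocket between 0.015 and 0.0225 m and angle between lid_wood_mid's own z axis and vertical below 0.08 rad and contact force between the fingers and lid_wood below 0.3 N), for 0.2 s.
At the end, for the whole second after the job is handed in: The wooden lid lies in the pocket, plug up: its axis within 5 mm of the pocket's centre and within 0.08 rad of upright, its mid point 15 to 22.5 mm above the pocket's floor; the clamp is within 0.1 rad of fully home (horizontal distance between lid_wood_mid and jig_pocket below 0.005 m and z of lid_wood_mid in the frame of jig_pocket between 0.015 and 0.0225 m and angle between lid_wood_mid's own z axis and vertical below 0.08 rad and value of joint clamp below 0.1 rad); the robot touches nothing.
It fails at once if the lid is dropped: it falls freely at more than 0.7 m/s (a drop of more than about 25 mm) (linear speed of lid_wood above 0.7 m/s and contact force between the fingers and lid_wood below 0.05 N).
It fails at once if the black lid is moved by more than 15 mm (distance of lid_black_mid from where it was at the start of the episode above 0.015 m).
It fails at once if the jar candle is moved by more than 20 mm (distance of jar_mid from where it was at the start of the episode above 0.02 m).
It fails at once if the spool is moved by more than 20 mm (distance of spool_mid from where it was at the start of the episode above 0.02 m).
It fails at once if the mould is moved by more than 20 mm (distance of mould_mid from where it was at the start of the episode above 0.02 m).
It also fails if it takes over 51 s, if anything falls off the work surface, if the arm or the gripper's body presses on something with over 40 N, if the wrist force passes 120 N, or if a joint passes its speed limit or range.

### The arm

A 7-joint arm with a two-finger parallel gripper is mounted at the origin on a cart in front of the work surface, level with it; the furniture and walls round the work are solid. World frame = base frame: x ahead of the robot, y to its left, z up, the work surface at z = 0. Lengths are in m, angles in rad, forces in N, time in s.
With the tool pointing down it reaches from about 0.4 to 0.925 m from the base axis. Payload 4.1 kg.
Tool frame: the origin (TCP) lies at the very end of the fingers, on their centre line; the grasp point (between the pads) lies arm.grip_depth behind it (arm.grip_depth is the distance from the TCP to the grasp point, in m); z points along the fingers, y is the line along which they close (so a half turn about z gives the same grasp; the last joint's range is limited). The gripper opens to 85 mm and grips with 20 to 120 N. Pads are 22 mm wide; open, the fingers measure 114 mm over their backs; the gripper's body (76 mm by 85 mm) begins 54 mm behind the grasp point. The pads swing forward as they close: fully open they stand 13 mm farther back than shut.
Start: joints at [-1.376, 0.398, 0.045, 1.537, -0.019, 1.207, -0.051], TCP at [0.188, 0.622, 0.231] pointing down, gripper open.
Joint ranges: [-2.82, 2.82], [-0.49, 2.23], [-1.37, 1.46], [0, 2.46], [-1.36, 4.5], [0.23, 2], [-2.94, 2.94]. Speed limits (rad/s): [2.57, 2.57, 3.14, 3.14, 3.14, 3.14, 3.14].

### API

Orientations are given as a rotation vector (axis times angle).
In Python, from station import arm gives the robot as it stands. The module is installed in compiled form; this text tells all that it offers.
- The arm moves only by the tool send_rows, never from a script. Its argument "motion" is text: rows parted by semicolons, each of 6 numbers parted by spaces: the shift along the tool's x, y, z as a fraction of full scale, then the turn, a rotation vector about the tool's x, y, z as a fraction of full scale. In form: x y z wx wy wz; .... A call has 1 to 8 rows; each row shifts and turns the commanded pose from where the row before left it, along the tool's axes as they then stand; what a row does not reach is not made up. Full scale, the value 1, is 0.5 m for a shift and 6 degrees for a turn. A row lasts 1/12 s, in which the tool goes at most 41.7 mm and 7.16 degrees, less where a joint would pass 70% of its speed; a pose out of reach is approached as far as the arm can. A call with a number of a shift or a turn outside -1 to 1 is refused whole. A call with a gripper value outside its range is refused whole. "jaw" is the opening, from -1 (shut) to 1 (fully open), set as the call begins (left out, the last holds). The fingers move at their own pace and stop on an object; "newtons" is the grip in N (left out, the last holds). Time passes only in rows, so rows that do not move let the fingers close. It gives the time, the measured TCP pose, the force, the opening and the grip force at its end, in the units of the state.
- arm.get_state(): the state, without advancing time (a new reading comes with each control period).
- arm.grab_frame(name): name is "scene" or "top" or "wrist"; returns a dict with "color" (480x640x3 uint8, red, green, blue), "fovy" (degrees; the focal length in pixels is half the picture's height over the tangent of half this angle, whatever the lens; pixels are square), "cx", "cy" (the principal point, pixels), "distortion" ([k1, k2, p1, p2, k3] as OpenCV has them; the pictures are not rectified), "camera_from_world" (4x4, takes a point from world to camera coordinates); the wrist camera has in their place "T_tool_cam" (4x4, takes a point from camera to tool coordinates, whose origin is the TCP and whose axes are the flange's). Camera axes: x right, y up, looking along -z (the intrinsics and any distortion apply to the point x, -y, -z); pixel columns grow to the right and rows downward; lengths in m; the calibration is good to about 2 mm. A picture is of the moment at which its call begins: read the wrist's pose just before it. There is no depth.
- arm.sign_off(): hands the job in; it is judged then, once.
Trained networks look in a picture, given as the dict that the camera call returned (one of the last four; its "shot" number tells which), for a name from the list of things; names that differ only in an ending like _2 or _b are one class to them, and where a whole thing is asked for, a point or a joint stands for the part that bears it (a point fixed in the world has none). Each returns a list of dicts, best first, with "score" (0 to 1); they miss things now and then, are a little off and sometimes report something else, mostly with a low value. They report only what shows in the picture. A call takes as long as a camera call.
- arm.spot_in(picture, name): "at" ([x, y, z] in m, in world coordinates, good to about 4 mm: the middle of the surface that is visible of it).
- arm.spot_point(picture, name): "at" ([x, y, z] in m, in world coordinates, good to about 4 mm: a listed point, or the origin of a listed thing).
The state is a dict: "t": time; "joint_positions": joint angles; "dq": joint speeds; "joint_torque": joint torques, N m; "tcp_pos": TCP position; "eef_rot": TCP orientation; "force": force on the tool from outside, world axes, zero at the start; "moment": the same for the moment, N m; "grip_width": opening from 0.0 (shut) to 1.0 (fully open); "gripper_force": force on a finger pad.
Only numpy, scipy, OpenCV 4.12 (cv2) and the standard library are available. Lean on these libraries where they do the work, as an engineer would, in place of code of your own. Each camera call takes 0.05 s, during which the arm holds its last target. There are 200 camera calls.

## Working session

There is one attempt and no reset: what is moved stays moved. The work goes in short steps, Python scripts to look and compute and a tool call to move; the robot and the scene stay as the last step left them, time stands still between calls to the robot, and variables do not carry over. Pictures are saved under pics/ and viewed, at most 10 in all, crops included, and the job is handed in when it is done.

Besides the shell and the picture viewer there is one more tool, called after ">>>" by a JSON object that holds its "method" and its "body", one argument or row to a line. send_rows: Moves the arm, as the interface text tells. Shift numbers are shares of 0.5 m and turn numbers shares of 6 degrees, none past 1 either way. Its arguments: {"type":"object","properties":{"motion":{"type":"string"},"jaw":{"type":"number"},"newtons":{"type":"number"}},"required":["motion"]}

```bash
mkdir -p pics
cat > h.py <<'E'
import numpy as np, cv2
from scipy.spatial.transform import Rotation as R
from station import arm
names=["lid_wood_mid","lid_black_mid","rack","jig_pocket","clamp_knob","clamp_pivot","jar_mid","spool_mid","mould_mid"]
def save(p,n): cv2.imwrite("pics/"+n,p["color"][:,:,::-1])
E
python3 - <<'E'
from h import *
s=arm.get_state(); print({k:np.round(s[k],3).tolist() for k in s}, arm.grip_depth)
for c in ["scene","top"]:
    p=arm.grab_frame(c); save(p,c+"0.png")
    print(c,p["fovy"],np.round(np.linalg.inv(p["camera_from_world"]),3).tolist())
    for n in names:
        print(n,[(np.round(d["at"],3).tolist(),round(d["score"],2)) for d in arm.spot_point(p,n)[:2]])
E
```

```text
{'t': 0.0, 'joint_positions': [-1.376, 0.399, 0.045, 1.538, -0.019, 1.207, -0.051], 'dq': [0.0, 0.002, -0.002, -0.001, 0.0, 0.001, 0.002], 'joint_torque': [-0.001, -47.511, 1.364, -25.422, 0.012, 0.009, -0.0], 'tcp_pos': [0.188, 0.622, 0.23], 'eef_rot': [-0.46, -3.108, 0.003], 'force': [0.125, -0.882, -0.194], 'moment': [-0.025, -0.013, 0.04], 'gripper_force': 0.0, 'grip_width': 1.004} 0.0187
scene 48.658658816830346 [[0.8, 0.282, -0.53, -0.038], [-0.6, 0.384, -0.702, -0.699], [0.006, 0.879, 0.476, 0.583], [0.0, 0.0, 0.0, 1.0]]
lid_wood_mid [([0.522, -0.198, 0.1], 0.92)]
lid_black_mid [([0.551, -0.313, 0.095], 0.91)]
rack [([0.554, -0.252, 0.001], 0.74)]
jig_pocket [([0.492, 0.236, 0.012], 0.62)]
clamp_knob [([0.528, 0.139, 0.083], 0.95)]
clamp_pivot [([0.468, 0.152, 0.059], 0.8)]
jar_mid []
spool_mid [([0.635, 0.349, 0.022], 0.73)]
mould_mid [([0.422, -0.065, 0.012], 0.95)]
top 53.90891759149314 [[0.026, 0.98, -0.199, 0.316], [-1.0, 0.026, -0.003, 0.021], [0.003, 0.199, 0.98, 1.263], [0.0, 0.0, 0.0, 1.0]]
lid_wood_mid [([0.525, -0.204, 0.093], 0.76)]
lid_black_mid [([0.556, -0.314, 0.095], 0.76)]
rack [([0.558, -0.252, 0.0], 0.91), ([0.426, -0.066, 0.012], 0.55)]
jig_pocket [([0.487, 0.234, 0.014], 0.85), ([0.635, 0.35, 0.03], 0.5)]
clamp_knob [([0.532, 0.142, 0.083], 0.63)]
clamp_pivot [([0.472, 0.156, 0.058], 0.61)]
jar_mid [([0.654, -0.008, 0.027], 0.69), ([0.49, 0.233, 0.012], 0.41)]
spool_mid [([0.633, 0.348, 0.029], 0.9)]
mould_mid [([0.426, -0.067, 0.01], 0.93)]
```

View pics/scene0.png

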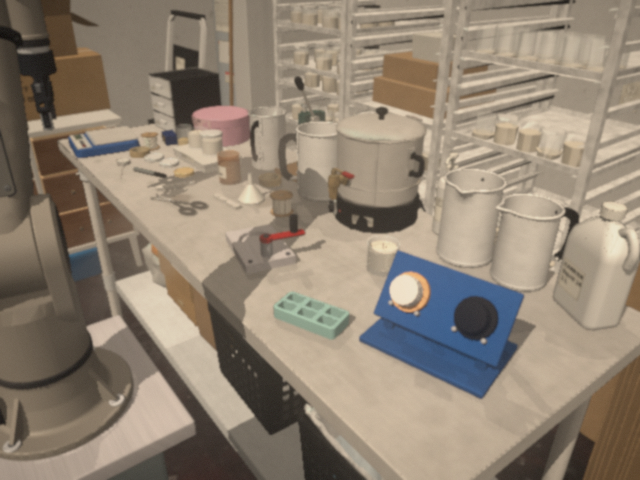

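View pics/top0.png

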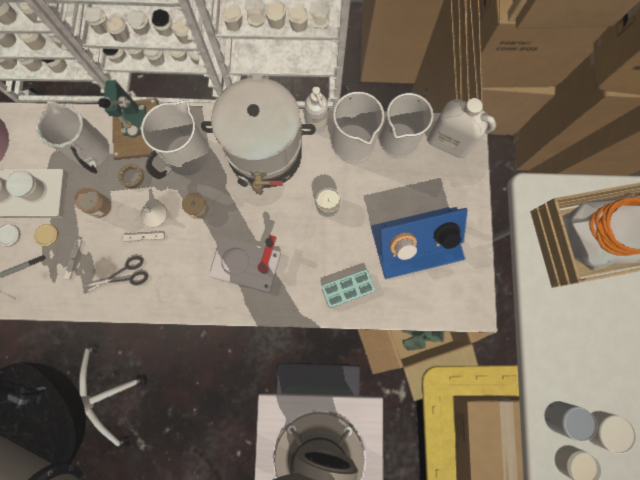

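The scene view shows the wooden lid in the left bay at (405,292) with the black one at (475,318), and the jig at (262,245). In the top view the lid is at (403,246) and the open clamp runs from (265,268) to (270,240). The network positions agree with both pictures.

```bash
cat >> h.py <<'E'
def pose():
    s=arm.get_state(); return np.array(s["tcp_pos"]),R.from_rotvec(s["eef_rot"])
def frame(z,y):
    z=np.array(z,float)/np.linalg.norm(z); y=np.array(y,float); y-=z*(y@z); y/=np.linalg.norm(y)
    return R.from_matrix(np.c_[np.cross(y,z),y,z])
def plan(pt,Rt,step=0.038,deg=5.9,start=None):
    p,r=start or pose(); p=p.copy(); pt=np.array(pt,float); w=(r.inv()*Rt).as_rotvec()
    n=max(1,int(np.ceil(max(np.linalg.norm(pt-p)/step,np.degrees(np.linalg.norm(w))/deg))))
    print("rows",n); p0,r0=p.copy(),r; out=[]
    for i in range(n):
        d=r.inv().apply(p0+(pt-p0)*(i+1)/n-p)/0.5
        g=np.degrees((r.inv()*(r0*R.from_rotvec(w*(i+1)/n))).as_rotvec())/6
        d,g=np.round(d,3),np.round(g,2); out.append(" ".join("%g"%(v+0) for v in [*d,*g]))
        p=p+r.apply(d*0.5); r=r*R.from_rotvec(np.radians(g*6))
    for i in range(0,n,8): print("; ".join(out[i:i+8]))
    return p,r
E
python3 - <<'E'
from h import *
p=arm.grab_frame("wrist"); print({k:np.round(p[k],4).tolist() for k in p if k not in("color","shot")})
a=-0.242
plan([0.47,0.21,0.30],frame([0,0,-1],[np.cos(a),np.sin(a),0]))
E
```

```text
{'fovy': 66.5707, 'cx': 324.6711, 'cy': 243.7622, 'distortion': [0.0156, 0.0, 0.0, 0.0, 0.0], 'T_tool_cam': [[-0.001, 0.9615, 0.2749, 0.069], [1.0, 0.001, 0.0001, 0.0009], [-0.0002, 0.2749, -0.9615, -0.1427], [0.0, 0.0, 0.0, 1.0]]}
rows 15
-0.052 -0.042 -0.009 0 0 0.97; -0.056 -0.036 -0.009 0 0 0.96; -0.059 -0.03 -0.009 0 0 0.97; -0.062 -0.025 -0.01 0 0 0.97; -0.064 -0.018 -0.009 0 0 0.97; -0.066 -0.011 -0.009 0 0 0.96; -0.066 -0.005 -0.009 0 0 0.97; -0.067 0.002 -0.009 0 0 0.97
-0.065 0.009 -0.009 0 0 0.96; -0.065 0.016 -0.01 0 0 0.97; -0.063 0.022 -0.009 0 0 0.97; -0.061 0.028 -0.009 0 0 0.97; -0.057 0.034 -0.009 0 0 0.96; -0.053 0.039 -0.009 0 0 0.97; -0.049 0.045 -0.009 0 0 0.97
```

>>> {"method": "send_rows", "body": {
  "motion": "-0.052 -0.042 -0.009 0 0 0.97; -0.056 -0.036 -0.009 0 0 0.96; -0.059 -0.03 -0.009 0 0 0.97; -0.062 -0.025 -0.01 0 0 0.97; -0.064 -0.018 -0.009 0 0 0.97; -0.066 -0.011 -0.009 0 0 0.96; -0.066 -0.005 -0.009 0 0 0.97; -0.067 0.002 -0.009 0 0 0.97"
}}

```text
t: 1.72
tcp_pos: [0.3391, 0.4006, 0.2683]
eef_rot: [-1.654, -2.671, -0.001]
force: [0.5, 0.0, 0.6]
grip_width: 0.998
gripper_force: 0.0
```

>>> {"method": "send_rows", "body": {
  "motion": "-0.065 0.009 -0.009 0 0 0.96; -0.065 0.016 -0.01 0 0 0.97; -0.063 0.022 -0.009 0 0 0.97; -0.061 0.028 -0.009 0 0 0.97; -0.057 0.034 -0.009 0 0 0.96; -0.053 0.039 -0.009 0 0 0.97; -0.049 0.045 -0.009 0 0 0.97; 0 0 0 0 0 0"
}}

```text
t: 2.38
tcp_pos: [0.4742, 0.2026, 0.3014]
eef_rot: [2.484, 1.916, 0.004]
force: [0.5, -0.5, -0.2]
grip_width: 1.0
gripper_force: 0.0
```

```bash
cat >> h.py <<'E'
def wrist(n=None):
    p,r=pose(); f=arm.grab_frame("wrist"); T=np.eye(4); T[:3,:3]=r.as_matrix(); T[:3,3]=p
    f["cw"]=np.linalg.inv(T@np.array(f["T_tool_cam"]))
    if n: save(f,n)
    return f
def proj(f,X):
    cw=np.array(f.get("cw",f.get("camera_from_world"))); c=np.atleast_2d(X)@cw[:3,:3].T+cw[:3,3]; c=c*[1,-1,-1]
    fl=240/np.tan(np.radians(f["fovy"])/2); K=np.array([[fl,0,f["cx"]],[0,fl,f["cy"]],[0,0,1]])
    return cv2.projectPoints(c,np.zeros(3),np.zeros(3),K,np.array(f["distortion"],float))[0][:,0]
def circ(c,nrm,rad,n=72):
    c=np.array(c,float); u=np.cross(nrm,[.3,.9,.1]); u/=np.linalg.norm(u); v=np.cross(nrm,u); v/=np.linalg.norm(v)
    a=np.linspace(0,2*np.pi,n,endpoint=False)[:,None]; return c+rad*(np.cos(a)*u+np.sin(a)*v)
E
python3 - <<'E'
from h import *
f=wrist("w1.png"); p,r=pose(); print(p,r.as_rotvec())
for n in ["jig_pocket","clamp_knob","clamp_pivot","spool_mid"]:
    print(n,[(np.round(d["at"],4).tolist(),round(d["score"],2)) for d in arm.spot_point(f,n)[:2]])
E
```

```text
[0.47212674 0.20613235 0.3007732 ] [2.48043989 1.92562352 0.00286397]
jig_pocket [([0.4879, 0.2367, 0.0105], 0.92)]
clamp_knob [([0.5326, 0.1441, 0.0825], 0.81)]
clamp_pivot [([0.4686, 0.1551, 0.0566], 0.89)]
spool_mid [([0.6356, 0.3494, 0.025], 0.67)]
```

View pics/w1.png

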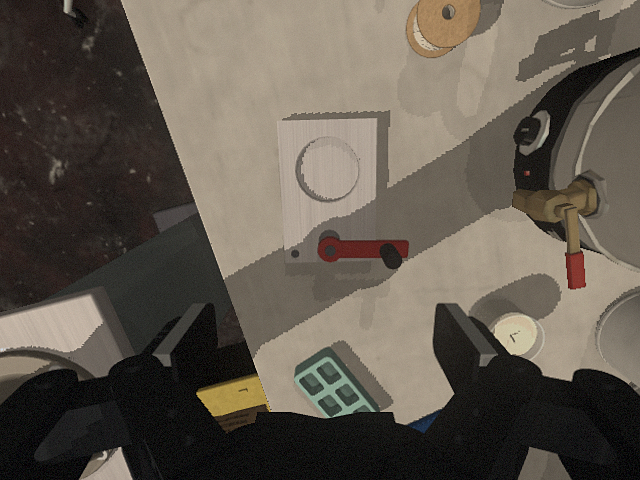

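The wrist view shows the pocket at (328,169), the pivot at (330,250) and the knob at (392,255), with the fingers at the bottom. I'll refine the pocket by fitting edges.

```bash
cat >> h.py <<'E'
from scipy.optimize import minimize, differential_evolution
def edges(f,s=1.0):
    g=cv2.GaussianBlur(cv2.cvtColor(f["color"],cv2.COLOR_RGB2GRAY).astype(np.float32),(0,0),s)
    e=np.sqrt(cv2.Sobel(g,cv2.CV_32F,1,0)**2+cv2.Sobel(g,cv2.CV_32F,0,1)**2); return np.minimum(e,60)
def score(e,px):
    px=px.astype(np.float32); return cv2.remap(e,px[:,:1],px[:,1:],cv2.INTER_LINEAR).mean()
def fitpocket(f,g,rad=.008):
    e=edges(f); fun=lambda v:-score(e,proj(f,np.r_[circ([v[0],v[1],.02],[0,0,1],.036),circ([v[0],v[1],.012],[0,0,1],.036)]))
    r=differential_evolution(fun,[(g[0]-rad,g[0]+rad),(g[1]-rad,g[1]+rad)],seed=1,tol=1e-6); return r.x,-r.fun
E
python3 - <<'E'
from h import *
f=wrist(); p,r=pose(); print(p)
v,s=fitpocket(f,[.488,.236]); print(v,s)
im=f["color"][:,:,::-1].copy()
def jig(yaw,x,y):
    c,s=np.cos(yaw),np.sin(yaw); q=[(-.055,-.11),(.055,-.11),(.055,.055),(-.055,.055)]
    P=np.array([[x+c*a-s*b,y+s*a+c*b,.02] for a,b in q]); t=np.linspace(.03,.97,60)[:,None]
    return np.vstack([P[i]*(1-t)+P[(i+1)%4]*t for i in range(4)])
e=edges(f)
sol=minimize(lambda u:-score(e,proj(f,jig(u[0],v[0]+u[1]/100,v[1]+u[2]/100))),[-.24,0,0],method="Nelder-Mead",options=dict(initial_simplex=[[-.24,0,0],[-.2,0,0],[-.24,.3,0],[-.24,0,.3]])); print(sol.x,sol.fun)
for P in np.r_[proj(f,circ([*v,.02],[0,0,1],.036)),proj(f,circ([*v,.012],[0,0,1],.036)),proj(f,jig(sol.x[0],v[0]+sol.x[1]/100,v[1]+sol.x[2]/100))]: cv2.circle(im,tuple(int(round(4*k)) for k in P),2,(0,255,0),-1,shift=2)
cv2.imwrite("pics/w1f.png",cv2.resize(im[90:290,240:440],(600,600),interpolation=cv2.INTER_CUBIC))
E
```

```text
[0.46887633 0.21168233 0.29951761]
[0.48749698 0.23843484] 47.301815032958984
[-0.22814623  0.12252546 -0.17906255] -44.758522033691406
```

View pics/w1f.png

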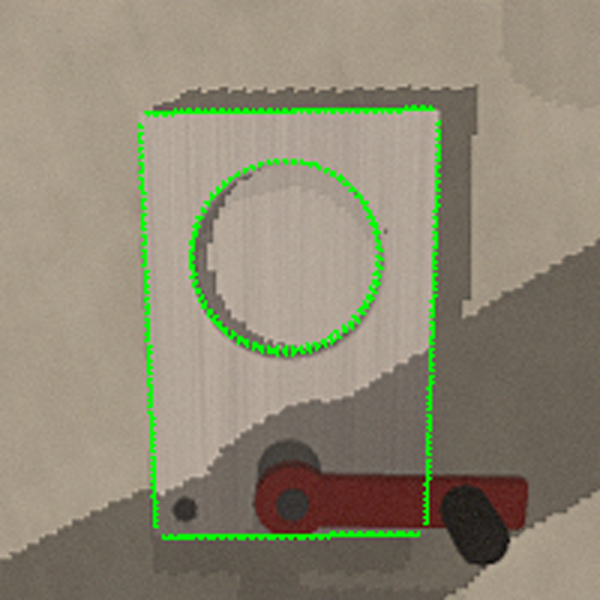

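The green outline sits on the pocket rim (285,255 in the crop) and on the plate edges, so the fit is good. Next I go to a standoff in front of the wooden lid.

Run:
```python
from h import *
z=np.array([.792,.21,-.574]); print(arm.get_state()["joint_positions"])
plan(np.array([.523,-.2,.096])-z*0.13,frame(z,[.256,-.967,0]))
```

```text
[-0.97559683  0.1156228   0.51683563  1.76901419 -0.06022854  1.27299349
 -0.682934  ]
rows 14
-0.063 0.008 0.018 -0.35 0.59 0.67; -0.063 0.012 0.015 -0.35 0.59 0.67; -0.062 0.016 0.012 -0.35 0.59 0.68; -0.062 0.02 0.008 -0.35 0.59 0.67; -0.061 0.024 0.005 -0.35 0.59 0.67; -0.06 0.028 0.003 -0.35 0.58 0.67; -0.057 0.032 0 -0.35 0.59 0.68; -0.055 0.036 -0.002 -0.35 0.59 0.67
-0.052 0.04 -0.004 -0.35 0.59 0.67; -0.049 0.044 -0.006 -0.35 0.59 0.67; -0.045 0.047 -0.007 -0.35 0.59 0.67; -0.041 0.05 -0.007 -0.35 0.59 0.68; -0.037 0.054 -0.009 -0.35 0.59 0.67; -0.033 0.056 -0.008 -0.35 0.59 0.67
```

>>> {"method": "send_rows", "body": {
  "motion": "-0.063 0.008 0.018 -0.35 0.59 0.67; -0.063 0.012 0.015 -0.35 0.59 0.67; -0.062 0.016 0.012 -0.35 0.59 0.68; -0.062 0.02 0.008 -0.35 0.59 0.67; -0.061 0.024 0.005 -0.35 0.59 0.67; -0.06 0.028 0.003 -0.35 0.58 0.67; -0.057 0.032 0 -0.35 0.59 0.68; -0.055 0.036 -0.002 -0.35 0.59 0.67"
}}

```text
t: 3.35
tcp_pos: [0.4409, -0.0411, 0.2261]
eef_rot: [-2.744, -1.077, -0.857]
force: [0.4, -0.0, 0.6]
grip_width: 0.997
gripper_force: 0.0
```

>>> {"method": "send_rows", "body": {
  "motion": "-0.052 0.04 -0.004 -0.35 0.59 0.67; -0.049 0.044 -0.006 -0.35 0.59 0.67; -0.045 0.047 -0.007 -0.35 0.59 0.67; -0.041 0.05 -0.007 -0.35 0.59 0.68; -0.037 0.054 -0.009 -0.35 0.59 0.67; -0.033 0.056 -0.008 -0.35 0.59 0.67; 0 0 0 0 0 0; 0 0 0 0 0 0"
}}

```text
t: 4.02
tcp_pos: [0.4253, -0.1875, 0.1866]
eef_rot: [-2.687, -0.488, -1.288]
force: [0.4, -0.4, 0.1]
grip_width: 0.999
gripper_force: 0.0
```

Run:
```python
from h import *
z=np.array([.792,.21,-.574])
f=wrist("w2.png"); p,r=pose(); print(p,np.array([.523,-.2,.096])-z*0.13,r.as_matrix().round(3).tolist(),np.round(arm.get_state()["joint_positions"],2))
for n in ["lid_wood_mid","lid_black_mid","rack"]:
    print(n,[(np.round(d["at"],4).tolist(),round(d["score"],2)) for d in arm.spot_point(f,n)[:2]])
f=wrist(); print(pose()[0])
```

```text
[ 0.42572121 -0.18647979  0.18704626] [ 0.42004 -0.2273   0.17062] [[0.584, 0.342, 0.736], [0.238, -0.939, 0.247], [0.776, 0.03, -0.63]] [-0.77 -0.49  1.42  2.45 -0.77  0.39  0.21]
lid_wood_mid [([0.5234, -0.2041, 0.0946], 0.86)]
lid_black_mid [([0.5569, -0.3144, 0.0939], 0.69)]
rack [([0.5552, -0.2471, 0.0024], 0.7)]
[ 0.42604385 -0.18634416  0.18740202]
```

View pics/w2.png

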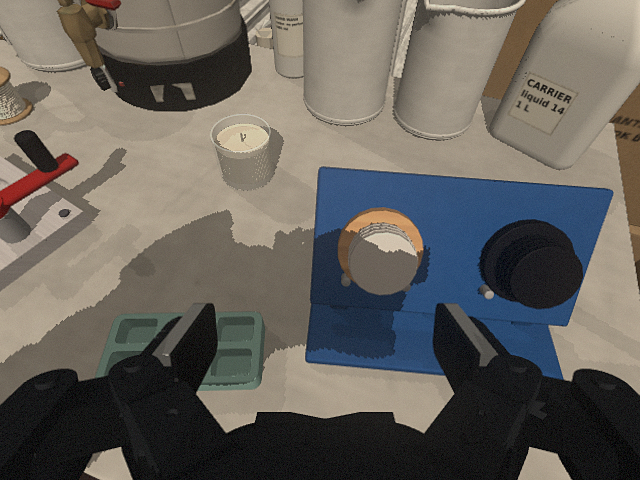

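The wrist view shows the wooden lid at (382,255) and the black lid at (530,262), with the gripper's shadow on the plug. The arm stopped short at its joint limits because this standoff is too close to the base. I'll fit the lid and rack pose from this view, then take a shorter, slightly steeper standoff.

```bash
cat >> h.py <<'E'
def axis(yaw): c=np.cos(np.radians(35)); return np.array([-np.cos(yaw)*c,-np.sin(yaw)*c,np.sin(np.radians(35))])
def lidpts(m,a,n=72): return np.vstack([circ(m+a*h,a,r,n) for h,r in ((.019,.025),(-.007,.034),(-.019,.034))])
E
python3 - <<'E'
from h import *
f=wrist(); p,r=pose(); 
lab=f["color"].astype(np.float32); e=np.zeros((480,640),np.float32)
for k in range(3):
    g=cv2.GaussianBlur(lab[:,:,k],(0,0),1.2); e=np.maximum(e,np.hypot(cv2.Sobel(g,cv2.CV_32F,1,0),cv2.Sobel(g,cv2.CV_32F,0,1)))
e=np.minimum(e,80)
def pts(v):
    a=axis(v[3]); m=v[:3]; y=np.array([-np.sin(v[3]),np.cos(v[3]),0]); return np.r_[lidpts(m,a),lidpts(m-.116*y,a)]
res=[]
for sd in (1,2):
    s=differential_evolution(lambda v:-score(e,proj(f,pts(v))),[(.508,.538),(-.216,-.186),(.080,.110),(.15,.38)],seed=sd,tol=1e-7,maxiter=300); print(s.x,s.fun)
im=f["color"][:,:,::-1].copy()
for P in proj(f,pts(s.x)): cv2.circle(im,tuple(int(round(4*k)) for k in P),2,(0,255,0),-1,shift=2)
cv2.imwrite("pics/w2f.png",cv2.resize(im[160:360,300:620],(800,500),interpolation=cv2.INTER_CUBIC))
E
```

```text
[ 0.52444762 -0.20040634  0.09529797  0.2656206 ] -56.467891693115234
[ 0.52442321 -0.20040188  0.09533414  0.26561525] -56.47203826904297
```

View pics/w2f.png

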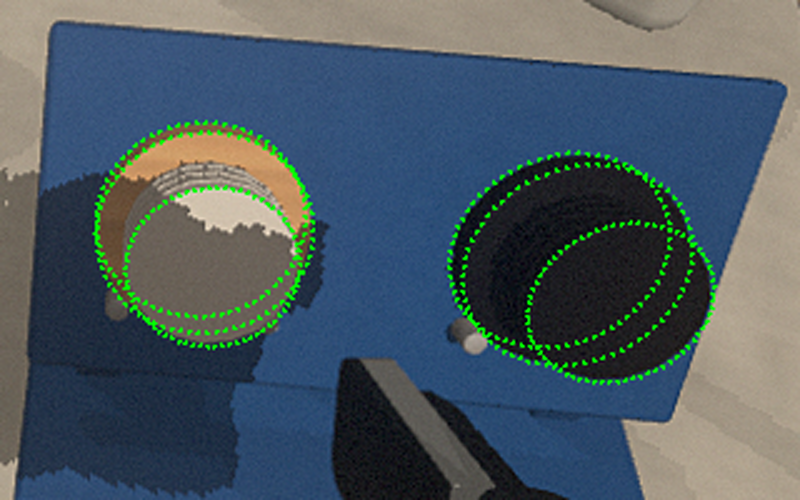

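Run:
```python
from h import *
y=.2656; a=axis(y); t=np.radians(45); z=[np.cos(y)*np.cos(t),np.sin(y)*np.cos(t),-np.sin(t)]
m=np.array([.5244,-.2004,.0953]); st=plan(m+a*.045,frame(z,[np.sin(y),-np.cos(y),0]))
```

```text
rows 3
-0.014 0.028 0.055 -0.13 -0.33 0.25; -0.01 0.027 0.055 -0.13 -0.34 0.25; -0.009 0.027 0.057 -0.13 -0.33 0.26
```

>>> {"method": "send_rows", "body": {
  "motion": "-0.014 0.028 0.055 -0.13 -0.33 0.25; -0.01 0.027 0.055 -0.13 -0.34 0.25; -0.009 0.027 0.057 -0.13 -0.33 0.26; 0 0 0 0 0 0; 0 0 0 0 0 0"
}}

```text
t: 4.73
tcp_pos: [0.456, -0.1873, 0.1657]
eef_rot: [-2.79, -0.397, -1.169]
force: [0.2, -0.4, -0.0]
grip_width: 0.997
gripper_force: 0.0
```

Run:
```python
from h import *
y=.2656; a=axis(y); t=np.radians(45); z=[np.cos(y)*np.cos(t),np.sin(y)*np.cos(t),-np.sin(t)]
print(arm.get_state()["joint_positions"],pose()[0],pose()[1].as_matrix().round(3))
m=np.array([.5244,-.2004,.0953]); st=plan(m+a*.045,frame(z,[np.sin(y),-np.cos(y),0]))
st=plan(m-a*.003,st[1],step=.02,start=st)
```

```text
[-0.94978033 -0.49365856  1.45363139  2.42400285 -0.40220761  0.24777291
 -0.29311069] [ 0.4560133  -0.18727892  0.16570914] [[ 0.673  0.272  0.688]
 [ 0.203 -0.962  0.182]
 [ 0.711  0.017 -0.703]]
rows 2
-0.014 0.03 0.05 0.02 -0.03 0.09; -0.014 0.03 0.049 0.02 -0.03 0.09
rows 3
0.006 0 0.032 0 0 0; 0.005 0 0.031 0 0 0; 0.006 0 0.032 0 0 0
```

```bash
cat > kin.py <<'E'
import numpy as np
from scipy.spatial.transform import Rotation as R
from scipy.optimize import least_squares
S=(-1,-1,-1,-1)
LO=np.array([-2.82,-.49,-1.37,0,-1.36,.23,-2.94]); HI=np.array([2.82,2.23,1.46,2.46,4.5,2,2.94])
def fk(q,L,S=S,c=np.pi/2):
    rz=lambda a:R.from_euler("z",a); ry=lambda a:R.from_euler("y",a)
    h,a1,l1,a3,l2,a5,l3=L; p=np.zeros(3); r=rz(S[0]*q[0])
    p=p+r.apply([a1,0,h]); r=r*ry(q[1])*rz(S[1]*q[2]); p=p+r.apply([a3,0,l1]); r=r*ry(q[3])*rz(S[2]*q[4])
    p=p+r.apply([-a3,0,l2]); r=r*ry(q[5])*rz(S[3]*q[6]+c); p=p+r.apply([0,0,l3])+r.apply([0,0,0])
    return p,r
E
python3 - <<'E'
from kin import *; import itertools
from station import arm
s=arm.get_state()
D=[([-1.376,.399,.045,1.538,-.019,1.207,-.051],[.188,.622,.2305],R.from_rotvec([-.46,-3.108,.003])),
([-0.97559683,0.1156228,0.51683563,1.76901419,-0.06022854,1.27299349,-0.682934],[.46888,.21168,.29952],None),
([-.77,-.49,1.42,2.45,-.77,.39,.21],[.4257,-.1865,.187],R.from_matrix([[0.584, 0.342, 0.736], [0.238, -0.939, 0.247], [0.776, 0.03, -0.63]])),
(s["joint_positions"],s["tcp_pos"],R.from_rotvec(s["eef_rot"]))]
out=[]
for S in itertools.product((-1,1),repeat=4):
  for c in (np.pi/2,-np.pi/2,0,np.pi):
    e=sum((d[2].inv()*fk(d[0],np.zeros(7),S,c)[1]).magnitude() for d in D if d[2])
    out.append((e,S,c))
out.sort(key=lambda o:o[0]); print(out[:3])
_,S,c=out[0]
f=lambda L:np.r_[np.concatenate([fk(d[0],L,S,c)[0]-d[1] for d in D]),1e-4*np.array([0,L[1],0,L[3],0,L[5],0])]
b=least_squares(f,[.3,0,.4,0,.4,0,.2]); print(b.x.round(4),np.abs(b.fun).max())
E
```

```text
[(0.004078899359951803, (-1, -1, -1, -1), 1.5707963267948966), (1.1086359182175396, (-1, -1, -1, 1), 1.5707963267948966), (1.8397929886191617, (1, 1, 1, 1), -1.5707963267948966)]
[ 0.2878 -0.0747  0.5523 -0.0303  0.5852  0.      0.3353] 0.039031057727956925
```

Run:
```python
s=open("kin.py").read().replace("h,a1,l1,a3,l2,a5,l3=L","h,a1,l1,a3,l2,a5,l3,a6=L").replace("[-a3,0,l2]","[a5,0,l2]").replace("rz(S[3]*q[6]+c); p=p+r.apply([0,0,l3])+r.apply([0,0,0])","rz(0); p=p+r.apply([a6,0,l3]); r=r*rz(S[3]*q[6]+c)")
open("kin.py","w").write(s)
from kin import *
from station import arm
s=arm.get_state()
D=[([-1.376,.3985,.045,1.5375,-.019,1.207,-.051],[.188,.622,.2305]),
([-0.97559683,0.1156228,0.51683563,1.76901419,-0.06022854,1.27299349,-0.682934],[.46888,.21168,.29952]),
([-.77,-.49,1.42,2.45,-.77,.39,.21],[.4257,-.1865,.187]),
(s["joint_positions"],s["tcp_pos"])]
w=[1,1,.3,1]
f=lambda L:np.r_[np.concatenate([k*(fk(d[0],L)[0]-d[1]) for d,k in zip(D,w)]),3e-4*np.array([L[1],L[3],L[5],L[7],L[2]-.4,L[4]-.4])]
b=least_squares(f,[.3,0,.4,0,.4,0,.2,0]); print(b.x.round(4).tolist(),b.fun.round(4))
```

```text
[0.3119, -0.0864, 0.5406, -0.0278, 0.5963, 0.0538, 0.3262, -0.0113] [-0.0384  0.0069  0.0011  0.0031 -0.0008 -0.0009  0.0023  0.0013  0.0022
 -0.0006 -0.001  -0.0009 -0.     -0.      0.     -0.      0.      0.0001]
```

Run:
```python
s=open("kin.py").read().replace("l3,a6=L","l3,a6,b1,b3,b5,b6=L")
for o,n in (("[a1,0,h]","[a1,b1,h]"),("[a3,0,l1]","[a3,b3,l1]"),("[a5,0,l2]","[a5,b5,l2]"),("[a6,0,l3]","[a6,b6,l3]")): s=s.replace(o,n)
open("kin.py","w").write(s)
from kin import *
from station import arm
s=arm.get_state()
D=[([-1.376,.3985,.045,1.5375,-.019,1.207,-.051],[.188,.622,.2305]),
([-0.97559683,0.1156228,0.51683563,1.76901419,-0.06022854,1.27299349,-0.682934],[.46888,.21168,.29952]),
([-.77,-.49,1.42,2.45,-.77,.39,.21],[.4257,-.1865,.187]),
(s["joint_positions"],s["tcp_pos"])]
w=[1,1,.3,1]
f=lambda L:np.r_[np.concatenate([k*(fk(d[0],L)[0]-d[1]) for d,k in zip(D,w)]),5e-4*np.r_[L[[1,3,5,7]],L[2]-.4,L[4]-.4,L[8:]]]
b=least_squares(f,[.3,0,.4,0,.4,0,.2,0,0,0,0,0]); print(b.x.round(4).tolist(),b.fun.round(4)[:12])
np.save("L.npy",b.x)
```

```text
[0.26, 0.0011, 0.5189, 0.0022, 0.475, -0.0008, 0.3388, -0.0003, -0.009, -0.0339, 0.0001, 0.0001] [ 0.     -0.     -0.     -0.      0.      0.      0.0001  0.     -0.
 -0.     -0.      0.    ]
```

The kinematic model now reproduces the poses, so I can check which configurations reach the grasp.

```bash
cat >> kin.py <<'E'
L=np.load("L.npy")
def ik(p,r,seed,m=.06,reg=1e-3):
    f=lambda q:np.r_[(fk(q,L)[0]-p)*10,(r.inv()*fk(q,L)[1]).as_rotvec()*3,reg*(q-seed)]
    s=least_squares(f,np.clip(seed,LO+m+.01,HI-m-.01),bounds=(LO+m,HI-m)); return s.x,np.linalg.norm(s.fun[:6])
E
python3 - <<'E'
from kin import *; from h import frame,axis
y=.2656; a=axis(y); m=np.array([.5244,-.2004,.0953])
for tilt in (40,50,60):
  t=np.radians(tilt); z=np.array([np.cos(y)*np.cos(t),np.sin(y)*np.cos(t),-np.sin(t)]); Rt=frame(z,[np.sin(y),-np.cos(y),0])
  for nm,P in (("grasp",m-a*.003),("out",m+a*.045)):
    for sj in ((-.9,1.2),(.3,0),(1.2,-1.0)):
      best=min((ik(P,Rt,np.array([sj[0],0,sj[1],2.1,j5,.5,j7])) for j5 in (-.5,.5) for j7 in (0,.8)),key=lambda o:o[1])
      print(tilt,nm,sj,best[0].round(2),round(best[1],4))
E
```

```text
40 grasp (-0.9, 1.2) [ 1.53  0.53 -0.99  2.28 -1.3   0.29  0.66] 0.2168
40 grasp (0.3, 0) [ 1.53  0.53 -0.99  2.28 -1.3   0.29  0.66] 0.2168
40 grasp (1.2, -1.0) [ 1.53  0.53 -0.99  2.28 -1.3   0.29  0.66] 0.2168
40 out (-0.9, 1.2) [ 1.74  0.49 -1.15  2.35 -1.3   0.29  0.68] 0.0552
40 out (0.3, 0) [ 1.74  0.49 -1.15  2.35 -1.3   0.29  0.68] 0.0552
40 out (1.2, -1.0) [ 1.74  0.49 -1.15  2.35 -1.3   0.29  0.68] 0.0552
50 grasp (-0.9, 1.2) [ 1.11  0.34 -0.61  2.28 -1.3   0.32  0.48] 0.0
50 grasp (0.3, 0) [ 1.11  0.34 -0.61  2.28 -1.3   0.32  0.48] 0.0
50 grasp (1.2, -1.0) [ 1.2   0.36 -0.71  2.28 -1.24  0.29  0.43] 0.0
50 out (-0.9, 1.2) [ 0.8   0.2  -0.17  2.32 -1.3   0.52  0.48] 0.0
50 out (0.3, 0) [ 0.8   0.2  -0.17  2.32 -1.3   0.52  0.48] 0.0
50 out (1.2, -1.0) [ 1.4   0.28 -0.83  2.31 -1.08  0.37  0.3 ] 0.0
60 grasp (-0.9, 1.2) [-0.24  0.41  0.87  2.22 -1.3   0.7   0.3 ] 0.0
60 grasp (0.3, 0) [ 0.38  0.27  0.13  2.21 -1.    0.46  0.06] 0.0
60 grasp (1.2, -1.0) [ 1.26  0.38 -0.89  2.19 -0.17  0.31 -0.69] 0.0
60 out (-0.9, 1.2) [-0.35  0.35  1.06  2.25 -1.22  0.77  0.28] 0.0
60 out (0.3, 0) [ 0.5   0.18  0.07  2.24 -0.88  0.52 -0.01] 0.0
60 out (1.2, -1.0) [ 1.24  0.23 -0.75  2.23 -0.53  0.42 -0.32] 0.0
```

```bash
cat >> kin.py <<'E'
def jac(q,e=1e-5):
    p0,r0=fk(q,L); J=np.zeros((6,7))
    for i in range(7):
        d=np.array(q,float); d[i]+=e; p,r=fk(d,L); J[:3,i]=(p-p0)/e; J[3:,i]=(r*r0.inv()).as_rotvec()/e
    return J
def follow(q,way,step=.02,deg=3):
    "min-norm tracking through (p,R) waypoints, joints clipped"
    q=np.array(q,float); log=[]
    for pt,Rt in way:
        p0,r0=fk(q,L); w=(r0.inv()*Rt).as_rotvec(); n=int(np.ceil(max(np.linalg.norm(pt-p0)/step,np.degrees(np.linalg.norm(w))/deg,1)))
        for i in range(1,n+1):
            pg=p0+(pt-p0)*i/n; rg=r0*R.from_rotvec(w*i/n); free=np.ones(7,bool)
            for _ in range(6):
                p,r=fk(q,L); e=np.r_[pg-p,(rg*r.inv()).as_rotvec()]
                J=jac(q)*free; dq=J.T@np.linalg.solve(J@J.T+1e-6*np.eye(6),e)
                qn=q+dq; bad=(qn<LO)|(qn>HI); free&=~bad; q=np.clip(qn,LO,HI)
        p,r=fk(q,L); log.append((q.round(2),round(np.linalg.norm(p-pt)*1e3,1),round(np.degrees((r.inv()*Rt).magnitude()),1)))
    return q,log
E
python3 - <<'E'
from kin import *; from h import frame,axis,pose
y=-.242; A=[-1.376,.3985,.045,1.5375,-.019,1.207,-.051]
B=(np.array([.469,.2117,.2995]),frame([0,0,-1],[np.cos(y),np.sin(y),0]))
print(follow(A,[B])[1]); z=np.array([.792,.21,-.574])
q,l=follow([-.976,.116,.517,1.769,-.06,1.273,-.683],[(np.array([.523,-.2,.096])-z*.13,frame(z,[.256,-.967,0]))]); print(l)
E
```

```text
[(array([-0.98,  0.12,  0.52,  1.77, -0.06,  1.27, -0.69]), np.float64(0.0), np.float64(0.0))]
[(array([-0.7 , -0.49,  1.46,  2.46, -0.95,  0.43,  0.38]), np.float64(28.4), np.float64(0.4))]
```

```bash
cat > srch.py <<'E'
from kin import *; from h import frame,axis,pose
from station import arm
q0=np.array(arm.get_state()["joint_positions"]); y=.2656; a=axis(y); m=np.array([.5244,-.2004,.0953])
rng=np.random.default_rng(0); best=[]
def tgt(tilt):
    t=np.radians(tilt); z=np.array([np.cos(y)*np.cos(t),np.sin(y)*np.cos(t),-np.sin(t)]); return frame(z,[np.sin(y),-np.cos(y),0])
def way(v):
    r1,a1,z1,t1,r2,a2,z2,t2=v; W=[]
    for r,az,zz,th in ((r1,a1,z1,t1),(r2,a2,z2,t2)):
        W.append((np.array([r*np.cos(az),r*np.sin(az),zz]),frame([0,0,-1],[np.cos(th),np.sin(th),0])))
    return W
if __name__=="__main__":
    import time; T=time.time()
    print("direct",follow(q0,[(m+a*.05+np.array([0,0,.08]),tgt(58)),(m+a*.05,tgt(58)),(m-a*.003,tgt(58))],.04,6)[1])
    while time.time()-T<150:
        v=rng.uniform([.4,-.5,.3,-1.6,.4,-.6,.25,-1.8],[.75,1.2,.5,.6,.75,.2,.5,-.3])
        q,l=follow(q0,way(v)+[(m+a*.05,tgt(58)),(m-a*.003,tgt(58))],.06,9)
        mar=min(np.minimum(x[0]-LO,HI-x[0]).min() for x in l[2:]); err=max(x[1] for x in l)+max(x[2] for x in l)
        best.append((err*.05-min(mar,.15)*10,mar,err,v.round(2).tolist(),l[-1][0]))
    best.sort(key=lambda b:b[0]); print(len(best))
    for b in best[:5]: print(b)
E
OMP_NUM_THREADS=1 python3 srch.py
```

```text
direct [(array([-1.05, -0.34,  1.46,  2.2 , -0.06,  0.56, -0.79]), np.float64(0.0), np.float64(0.0)), (array([-1.12, -0.49,  1.46,  2.31,  0.33,  0.45, -1.13]), np.float64(39.1), np.float64(0.4)), (array([-1.2 , -0.49,  1.46,  2.31,  0.45,  0.43, -1.31]), np.float64(78.5), np.float64(0.8))]
1182
(np.float64(-1.5), np.float64(0.20000000000000018), np.float64(0.0), [0.45, 0.73, 0.41, -0.92, 0.57, 0.11, 0.48, -1.26], array([ 0.5 ,  0.27,  0.  ,  2.22, -1.06,  0.44,  0.14]))
(np.float64(-1.5), np.float64(0.19999999999999998), np.float64(0.0), [0.43, 0.92, 0.46, -1.07, 0.71, -0.55, 0.33, -1.57], array([ 0.54,  0.27, -0.03,  2.22, -1.04,  0.43,  0.12]))
(np.float64(-1.5), np.float64(0.20000000000000018), np.float64(0.0), [0.69, 0.57, 0.49, -0.79, 0.59, -0.12, 0.46, -1.58], array([ 0.27,  0.28,  0.28,  2.23, -1.16,  0.5 ,  0.22]))
(np.float64(-1.5), np.float64(0.18999999999999995), np.float64(0.0), [0.43, 0.61, 0.35, -0.05, 0.73, -0.5, 0.47, -1.71], array([ 0.25,  0.28,  0.3 ,  2.23, -1.17,  0.51,  0.23]))
(np.float64(-1.5), np.float64(0.20000000000000018), np.float64(0.0), [0.63, 1.13, 0.49, 0.05, 0.7, -0.4, 0.29, -0.79], array([ 0.37,  0.28,  0.16,  2.23, -1.12,  0.47,  0.19]))
```

```bash
cat > chain.py <<'E'
from srch import *
v=[0.45,0.73,0.41,-0.92,0.57,0.11,0.48,-1.26]
J=np.array([.488,.238,.012])
def place(phi,d=np.radians(23)):
    u=np.array([np.cos(phi),np.sin(phi),0]); return frame(-np.cos(d)*np.array([0,0,1])-np.sin(d)*u,[u[1],-u[0],0])
if __name__=="__main__":
    q,l=follow(q0,way(v)+[(m+a*.09,tgt(58)),(m+a*.05,tgt(58)),(m-a*.001,tgt(58)),(m+a*.04,tgt(58)),(m+a*.04+[0,0,.1],tgt(58))],.04,6)
    for x in l: print(x)
    for ph in (-1.4,-.8,-.2,.4,.8,1.34,1.8):
        w=[(J+[0,0,.15],place(ph)),(J+[0,0,.02],place(ph)),(J+[0,0,.15],place(ph))]
        qq,ll=follow(q,w,.04,6); print(ph,round(min(np.minimum(x[0]-LO,HI-x[0]).min() for x in ll),2),[x[1:] for x in ll],ll[1][0])
E
python3 chain.py
```

```text
(array([-0.3 , -0.05, -0.5 ,  1.68, -0.03,  1.51, -1.71]), np.float64(0.0), np.float64(0.0))
(array([-0.02,  0.18, -0.21,  1.29,  0.04,  1.67, -1.48]), np.float64(0.0), np.float64(0.0))
(array([ 0.43,  0.1 ,  0.23,  2.28, -0.9 ,  0.6 ,  0.07]), np.float64(0.0), np.float64(0.0))
(array([ 0.41,  0.17,  0.19,  2.26, -0.99,  0.54,  0.12]), np.float64(0.0), np.float64(0.0))
(array([ 0.39,  0.27,  0.13,  2.23, -1.11,  0.47,  0.18]), np.float64(0.0), np.float64(0.0))
(array([ 0.4 ,  0.19,  0.18,  2.26, -1.02,  0.53,  0.13]), np.float64(0.0), np.float64(0.0))
(array([ 0.33,  0.03,  0.25,  2.16, -0.69,  0.68, -0.25]), np.float64(0.0), np.float64(0.0))
-1.4 0.0 [(np.float64(0.0), np.float64(0.0)), (np.float64(0.0), np.float64(0.0)), (np.float64(0.0), np.float64(0.0))] [-0.29  0.46  0.    2.04 -0.65  0.7  -2.75]
-0.8 0.39 [(np.float64(0.0), np.float64(0.0)), (np.float64(0.0), np.float64(0.0)), (np.float64(0.0), np.float64(0.0))] [-0.2   0.56 -0.14  1.85 -0.36  0.94 -2.46]
-0.2 0.64 [(np.float64(0.0), np.float64(0.0)), (np.float64(0.0), np.float64(0.0)), (np.float64(0.0), np.float64(0.0))] [-0.28  0.64 -0.16  1.71 -0.15  1.14 -2.11]
0.4 0.54 [(np.float64(0.0), np.float64(0.0)), (np.float64(0.0), np.float64(0.0)), (np.float64(0.0), np.float64(0.0))] [-0.36  0.67 -0.21  1.65  0.08  1.23 -1.76]
0.8 0.54 [(np.float64(0.0), np.float64(0.0)), (np.float64(0.0), np.float64(0.0)), (np.float64(0.0), np.float64(0.0))] [-0.41  0.67 -0.25  1.66  0.23  1.24 -1.53]
1.34 0.61 [(np.float64(0.0), np.float64(0.0)), (np.float64(0.0), np.float64(0.0)), (np.float64(0.0), np.float64(0.0))] [-0.46  0.62 -0.3   1.75  0.43  1.17 -1.21]
1.8 0.59 [(np.float64(0.0), np.float64(0.0)), (np.float64(0.0), np.float64(0.0)), (np.float64(0.0), np.float64(0.0))] [-0.48  0.56 -0.34  1.87  0.6   1.05 -0.95]
```

```bash
cat > mv.py <<'E'
import sys; from chain import *; from h import plan
W=way(v)+[(m+a*.09,tgt(58)),(m+a*.05,tgt(58)),(m-a*.001,tgt(58))]
for k in sys.argv[1:]: k=int(k); plan(*W[k])
print(np.round(q0,2))
E
python3 mv.py 0
```

```text
rows 15
0.026 -0.066 -0.022 0.1 -0.5 -0.22; 0.025 -0.066 -0.023 0.11 -0.49 -0.22; 0.027 -0.066 -0.023 0.1 -0.5 -0.23; 0.026 -0.065 -0.024 0.11 -0.49 -0.22; 0.027 -0.065 -0.025 0.1 -0.5 -0.22; 0.027 -0.065 -0.025 0.11 -0.49 -0.22; 0.027 -0.064 -0.026 0.1 -0.5 -0.22; 0.027 -0.064 -0.027 0.1 -0.5 -0.22
0.028 -0.064 -0.028 0.11 -0.49 -0.23; 0.027 -0.063 -0.028 0.1 -0.5 -0.22; 0.027 -0.063 -0.029 0.11 -0.49 -0.22; 0.028 -0.062 -0.029 0.1 -0.5 -0.22; 0.027 -0.063 -0.031 0.11 -0.49 -0.22; 0.027 -0.062 -0.031 0.1 -0.5 -0.23; 0.027 -0.061 -0.032 0.1 -0.5 -0.22
[-0.95 -0.49  1.45  2.42 -0.4   0.25 -0.29]
```

>>> {"method": "send_rows", "body": {
  "motion": "0.026 -0.066 -0.022 0.1 -0.5 -0.22; 0.025 -0.066 -0.023 0.11 -0.49 -0.22; 0.027 -0.066 -0.023 0.1 -0.5 -0.23; 0.026 -0.065 -0.024 0.11 -0.49 -0.22; 0.027 -0.065 -0.025 0.1 -0.5 -0.22; 0.027 -0.065 -0.025 0.11 -0.49 -0.22; 0.027 -0.064 -0.026 0.1 -0.5 -0.22; 0.027 -0.064 -0.027 0.1 -0.5 -0.22"
}}

```text
t: 5.4
tcp_pos: [0.4045, 0.0183, 0.2804]
eef_rot: [-2.929, -0.666, -0.713]
force: [2.0, 0.8, 1.3]
grip_width: 1.0
gripper_force: 0.0
```

>>> {"method": "send_rows", "body": {
  "motion": "0.028 -0.064 -0.028 0.11 -0.49 -0.23; 0.027 -0.063 -0.028 0.1 -0.5 -0.22; 0.027 -0.063 -0.029 0.11 -0.49 -0.22; 0.028 -0.062 -0.029 0.1 -0.5 -0.22; 0.027 -0.063 -0.031 0.11 -0.49 -0.22; 0.027 -0.062 -0.031 0.1 -0.5 -0.23; 0.027 -0.061 -0.032 0.1 -0.5 -0.22; 0 0 0 0 0 0"
}}

```text
t: 6.07
tcp_pos: [0.3465, 0.2505, 0.4019]
eef_rot: [-2.967, -0.963, -0.161]
force: [-0.0, 1.3, 0.6]
grip_width: 1.001
gripper_force: 0.0
```

```bash
python3 mv.py 0 1
python3 - <<'E'
from chain import *; print(fk(q0,L)[0],arm.get_state()["tcp_pos"])
for x in follow(q0,way(v)[1:]+[(m+a*.09,tgt(58)),(m+a*.05,tgt(58)),(m-a*.001,tgt(58))],.04,6)[1]: print(x)
E
```

```text
rows 2
0.021 -0.047 -0.007 0.07 -0.49 -0.11; 0.021 -0.046 -0.007 0.08 -0.5 -0.11
rows 8
0.019 0.071 -0.017 0 -0.13 0.38; 0.021 0.069 -0.017 -0.01 -0.12 0.38; 0.024 0.069 -0.017 0 -0.13 0.37; 0.026 0.068 -0.017 0 -0.12 0.38; 0.029 0.067 -0.018 0 -0.13 0.38; 0.031 0.066 -0.018 -0.01 -0.12 0.38; 0.034 0.064 -0.019 0 -0.13 0.38; 0.036 0.063 -0.019 0 -0.12 0.37
[-0.26 -0.16 -0.41  1.8  -0.05  1.39 -1.61]
[0.34981571 0.25197511 0.40210574] [0.34649948 0.25048333 0.40185473]
(array([-0.05,  0.18, -0.17,  1.29,  0.03,  1.67, -1.47]), np.float64(0.0), np.float64(0.0))
(array([ 0.39,  0.1 ,  0.27,  2.28, -0.91,  0.6 ,  0.08]), np.float64(0.0), np.float64(0.0))
(array([ 0.37,  0.18,  0.23,  2.26, -1.  ,  0.55,  0.13]), np.float64(0.0), np.float64(0.0))
(array([ 0.36,  0.27,  0.18,  2.23, -1.12,  0.48,  0.19]), np.float64(0.0), np.float64(0.0))
```

Right branch reached. On through the second waypoint.

>>> {"method": "send_rows", "body": {
  "motion": "0.019 0.071 -0.017 0 -0.13 0.38; 0.021 0.069 -0.017 -0.01 -0.12 0.38; 0.024 0.069 -0.017 0 -0.13 0.37; 0.026 0.068 -0.017 0 -0.12 0.38; 0.029 0.067 -0.018 0 -0.13 0.38; 0.031 0.066 -0.018 -0.01 -0.12 0.38; 0.034 0.064 -0.019 0 -0.13 0.38; 0.036 0.063 -0.019 0 -0.12 0.37"
}}

```text
t: 6.73
tcp_pos: [0.5654, 0.0506, 0.4786]
eef_rot: [3.103, 0.467, -0.003]
force: [1.2, 0.9, -0.4]
grip_width: 1.0
gripper_force: 0.0
```

>>> {"method": "send_rows", "body": {
  "motion": "0 0 0 0 0 0"
}}

```text
t: 6.82
tcp_pos: [0.5694, 0.0449, 0.4773]
eef_rot: [3.101, 0.451, -0.001]
force: [-0.3, -1.0, -1.2]
grip_width: 0.999
gripper_force: 0.0
```

```bash
python3 mv.py 2
```

```text
rows 12
-0.031 0.036 0.055 0 0.45 0.02; -0.034 0.037 0.054 0 0.44 0.02; -0.035 0.036 0.053 0 0.45 0.02; -0.039 0.037 0.05 0 0.44 0.02; -0.04 0.037 0.049 0 0.45 0.02; -0.043 0.036 0.047 0.01 0.45 0.02; -0.044 0.037 0.044 0 0.44 0.02; -0.047 0.037 0.043 0 0.45 0.02
-0.048 0.037 0.04 0 0.44 0.02; -0.051 0.037 0.038 0 0.45 0.02; -0.051 0.038 0.036 0 0.44 0.01; -0.054 0.037 0.033 0 0.45 0.02
[-0.04  0.18 -0.14  1.29  0.03  1.67 -1.46]
```

>>> {"method": "send_rows", "body": {
  "motion": "-0.031 0.036 0.055 0 0.45 0.02; -0.034 0.037 0.054 0 0.44 0.02; -0.035 0.036 0.053 0 0.45 0.02; -0.039 0.037 0.05 0 0.44 0.02; -0.04 0.037 0.049 0 0.45 0.02; -0.043 0.036 0.047 0.01 0.45 0.02; -0.044 0.037 0.044 0 0.44 0.02; -0.047 0.037 0.043 0 0.45 0.02"
}}

```text
t: 7.48
tcp_pos: [0.4878, -0.1259, 0.2572]
eef_rot: [-3.008, -0.427, -0.575]
force: [0.2, 0.6, -0.5]
grip_width: 0.999
gripper_force: 0.0
```

>>> {"method": "send_rows", "body": {
  "motion": "-0.048 0.037 0.04 0 0.44 0.02; -0.051 0.037 0.038 0 0.45 0.02; -0.051 0.038 0.036 0 0.44 0.01; -0.054 0.037 0.033 0 0.45 0.02; 0 0 0 0 0 0; 0 0 0 0 0 0"
}}

```text
t: 7.98
tcp_pos: [0.4573, -0.1957, 0.1668]
eef_rot: [-2.929, -0.406, -0.785]
force: [0.7, 0.7, 0.2]
grip_width: 1.0
gripper_force: 0.0
```

```bash
cat > lidfit.py <<'E'
from h import *
def pts(v):
    a=axis(v[3]); m=v[:3]; y=np.array([-np.sin(v[3]),np.cos(v[3]),0]); return np.r_[lidpts(m,a),lidpts(m-.116*y,a)]
def cedge(f,cap=80,s=1.2):
    e=np.zeros((480,640),np.float32)
    for k in range(3):
        g=cv2.GaussianBlur(f["color"][:,:,k].astype(np.float32),(0,0),s); e=np.maximum(e,np.hypot(cv2.Sobel(g,cv2.CV_32F,1,0),cv2.Sobel(g,cv2.CV_32F,0,1)))
    return np.minimum(e,cap)
if __name__=="__main__":
    f=wrist(); e=cedge(f); print(pose()[0])
    s=differential_evolution(lambda v:-score(e,proj(f,pts(v))),[(.512,.536),(-.212,-.188),(.086,.105),(.2,.33)],seed=1,tol=1e-7,maxiter=300); print(s.x,s.fun)
    im=f["color"][:,:,::-1].copy()
    for P in proj(f,pts(s.x)): cv2.circle(im,tuple(int(round(4*k)) for k in P),2,(0,255,0),-1,shift=2)
    cv2.imwrite("pics/w3f.png",im)
E
python3 lidfit.py; python3 mv.py 3
```

```text
[ 0.45890402 -0.19514901  0.1683248 ]
[ 0.52417026 -0.2004265   0.09510324  0.26801047] -50.65061569213867
rows 2
-0.004 0.023 0.048 -0.07 0.15 0.04; -0.006 0.023 0.049 -0.07 0.15 0.05
[ 0.33  0.05  0.25  2.26 -0.75  0.62 -0.13]
```

View pics/w3f.png

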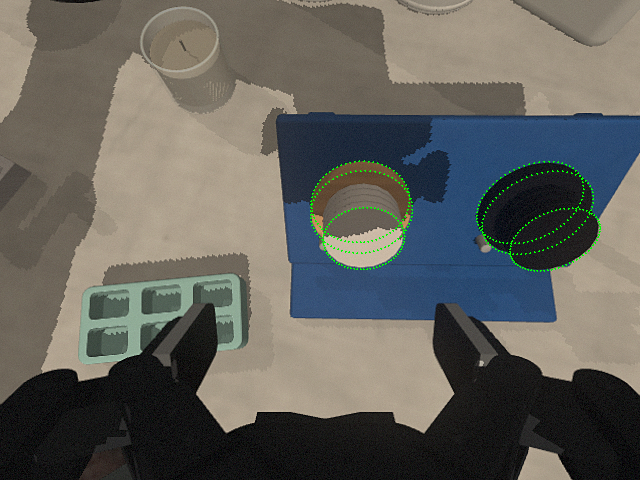

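The fitted circles sit on both lids (wooden at (361,215), black at (540,215)) and repeat the earlier pose to within 0.5 mm. Moving to the near standoff.

>>> {"method": "send_rows", "body": {
  "motion": "-0.004 0.023 0.048 -0.07 0.15 0.04; -0.006 0.023 0.049 -0.07 0.15 0.05; 0 0 0 0 0 0; 0 0 0 0 0 0; 0 0 0 0 0 0"
}}

```text
t: 8.45
tcp_pos: [0.486, -0.2109, 0.1255]
eef_rot: [-2.925, -0.396, -0.842]
force: [0.1, -0.6, 0.4]
grip_width: 1.001
gripper_force: 0.0
```

```bash
sed -i 's/m=np.array(\[.5244,-.2004,.0953\])/m=np.array([.5243,-.2004,.0951])/;s/y=.2656/y=.267/' srch.py; python3 mv.py 3 4; python3 -c "
from h import *; from chain import m,a; p,r=pose(); print(r.inv().apply(p-(m+a*.05))*1e3, r.as_matrix().round(3).tolist())"
```

```text
rows 1
-0.004 0 0.002 0.01 -0.02 0.02
rows 2
0.018 0 0.048 0 -0.01 0.01; 0.018 0 0.048 0.01 -0.01 0.01
[ 0.37  0.18  0.23  2.26 -1.    0.55  0.12]
[ 1.94431384 -0.00265966 -0.83562612] [[0.817, 0.265, 0.513], [0.226, -0.964, 0.139], [0.531, 0.002, -0.847]]
```

>>> {"method": "send_rows", "body": {
  "motion": "0.009 0 0.024 0 0 0; 0.009 0 0.024 0 0 0; 0.009 0 0.024 0 0 0; 0.009 0 0.024 0.01 -0.02 0.02; 0 0 0 0 0 0; 0 0 0 0 0 0"
}}

```text
t: 8.95
tcp_pos: [0.5249, -0.2004, 0.0937]
eef_rot: [-2.925, -0.392, -0.837]
force: [-0.1, -0.0, 0.2]
grip_width: 0.996
gripper_force: 0.0
```

```bash
python3 -c "
from h import *; from chain import m,a; f=wrist('w4.png'); p,r=pose(); print(r.inv().apply(p-(m-a*.001))*1e3, arm.get_state()['force'])"
```

```text
[-1.17715935  0.55390067  0.27467502] [-0.69037879 -0.53414357  0.49661454]
```

View pics/w4.png

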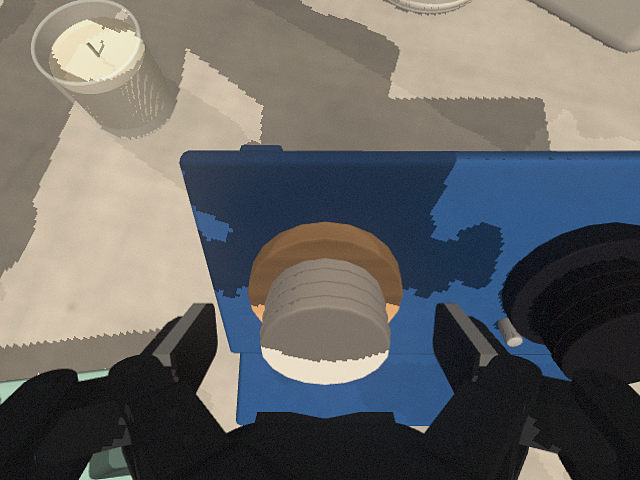

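The plug at (325,320) sits centred between the open pads at (200,335) and (450,335). Closing.

>>> {"method": "send_rows", "body": {
  "motion": "0 0 0 0 0 0; 0 0 0 0 0 0; 0 0 0 0 0 0; 0 0 0 0 0 0; 0 0 0 0 0 0; 0 0 0 0 0 0; 0 0 0 0 0 0; 0 0 0 0 0 0",
  "jaw": -1,
  "newtons": 40
}}

```text
t: 9.67
tcp_pos: [0.5238, -0.201, 0.0935]
eef_rot: [-2.925, -0.389, -0.837]
force: [-4.8, 0.2, 7.6]
grip_width: 0.569
gripper_force: 40.1
```

```bash
cat > mv2.py <<'E'
from chain import *; from h import plan,pose
p,r=pose(); print(p,np.round(arm.get_state()["force"],1)); st=plan(p+a*.032,r,step=.008); plan(st[0]+[0,0,.12],r,start=st)
E
python3 mv2.py
```

```text
[ 0.52375788 -0.20101363  0.09354426] [-4.8  0.2  7.6]
rows 5
-0.005 0 -0.012 0 0 0; -0.005 0 -0.012 0 0 0; -0.005 0 -0.011 0 0 0; -0.005 0 -0.012 0 0 0; -0.005 0 -0.012 0 0 0
rows 4
0.032 0 -0.051 0 0 0; 0.031 0 -0.051 0 0 0; 0.032 0 -0.051 0 0 0; 0.032 0 -0.051 0 0 0
```

>>> {"method": "send_rows", "body": {
  "motion": "-0.005 0 -0.012 0 0 0; -0.005 0 -0.012 0 0 0; -0.005 0 -0.011 0 0 0; -0.005 0 -0.012 0 0 0; -0.005 0 -0.012 0 0 0; 0 0 0 0 0 0"
}}

```text
t: 10.17
tcp_pos: [0.498, -0.2088, 0.1119]
eef_rot: [-2.928, -0.387, -0.837]
force: [0.1, -0.0, -0.2]
grip_width: 0.566
gripper_force: 41.5
```

>>> {"method": "send_rows", "body": {
  "motion": "0.032 0 -0.051 0 0 0; 0.031 0 -0.051 0 0 0; 0.032 0 -0.051 0 0 0; 0.032 0 -0.051 0 0 0; 0 0 0 0 0 0"
}}

```text
t: 10.58
tcp_pos: [0.5024, -0.2101, 0.2388]
eef_rot: [-2.928, -0.392, -0.853]
force: [1.2, 0.0, -0.2]
grip_width: 0.565
gripper_force: 41.9
```

Run:
```python
from h import *; from kin import *; from chain import place,J
f=wrist("w5.png"); s=arm.get_state(); q0=s["joint_positions"]; p,r=pose(); print(p,np.round(q0,2),s["gripper_force"],s["grip_width"],s["force"])
print(arm.spot_point(f,"lid_wood_mid"))
st=plan(J+[0,0,.15],place(1.34)); print(follow(q0,[(J+[0,0,.15],place(1.34)),(J+[0,0,.02],place(1.34))],.04,6)[1])
```

```text
[ 0.50103276 -0.20909494  0.23561102] [ 0.27  0.02  0.29  2.13 -0.65  0.71 -0.3 ] 41.917138514108956 0.5667727115674259 [ 0.03021104  1.0415703  -1.82660127]
[{'at': [0.501, -0.2107, 0.2403], 'score': 0.81}]
rows 14
0.007 -0.062 0.017 0.06 -0.59 -0.76; 0.014 -0.061 0.016 0.06 -0.59 -0.75; 0.019 -0.06 0.016 0.06 -0.59 -0.76; 0.025 -0.057 0.014 0.06 -0.58 -0.76; 0.03 -0.056 0.014 0.06 -0.59 -0.75; 0.035 -0.053 0.011 0.06 -0.59 -0.76; 0.04 -0.05 0.01 0.06 -0.59 -0.76; 0.044 -0.046 0.007 0.06 -0.59 -0.76
0.048 -0.043 0.005 0.06 -0.59 -0.75; 0.052 -0.038 0.002 0.06 -0.58 -0.76; 0.054 -0.035 -0.001 0.06 -0.59 -0.76; 0.057 -0.03 -0.004 0.06 -0.59 -0.75; 0.059 -0.026 -0.008 0.06 -0.59 -0.76; 0.06 -0.02 -0.011 0.06 -0.59 -0.76
[(array([-0.47,  0.46, -0.28,  1.67,  0.35,  1.38, -1.11]), np.float64(0.0), np.float64(0.0)), (array([-0.49,  0.62, -0.26,  1.75,  0.41,  1.16, -1.2 ]), np.float64(0.0), np.float64(0.0))]
```

View pics/w5.png

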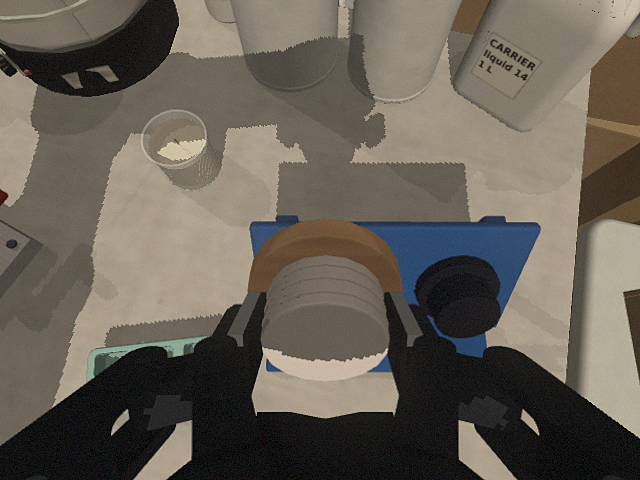

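The lid is held: the plug is between the pads at (325,320), the rack bay is empty, and the black lid is undisturbed at (458,295). I'll fit the lid's pose in the tool frame and carry it to the jig.

```bash
cat > held.py <<'E'
from lidfit import *
def heldpts(v):
    a0=R.from_euler("yx",[v[3],v[4]]).apply([0,0,-1]); return lidpts(np.array(v[:3]),a0),a0
def fit(f):
    e=cedge(f,60,1.0); g=dict(f); g["cw"]=np.linalg.inv(f["T_tool_cam"])
    r=[differential_evolution(lambda v:-score(e,proj(g,heldpts(v)[0])),[(-.008,.008),(-.004,.004),(-.012,.012),(-.55,-.25),(-.08,.08)],seed=s,tol=1e-7,maxiter=250) for s in (1,2)]
    for s in r: print(s.x.round(4),s.fun)
    return r[0].x,g
if __name__=="__main__":
    from chain import m,a
    p,r=pose(); print("expected axis",r.inv().apply(a), "mid",r.inv().apply(m-np.array([.52375788,-.20101363,.09354426])))
    f=wrist(); v,g=fit(f); print(heldpts(v)[1]); np.save("held.npy",v)
    im=f["color"][:,:,::-1].copy()
    for P in proj(g,heldpts(v)[0]): cv2.circle(im,tuple(int(round(4*k)) for k in P),2,(0,255,0),-1,shift=2)
    cv2.imwrite("pics/w5f.png",im)
E
python3 held.py
```

```text
expected axis [-0.39057915  0.00166691 -0.92056784] mid [ 0.00140497 -0.00044854 -0.00095688]
[ 0.0051  0.0016  0.0099 -0.2584 -0.0706] -29.30950164794922
[-2.400e-03  1.000e-04  6.600e-03 -3.075e-01 -1.980e-02] -29.624954
[ 0.25549846 -0.06823829 -0.9643983 ]
```

>>> {"method": "send_rows", "body": {
  "motion": "0.007 -0.062 0.017 0.06 -0.59 -0.76; 0.014 -0.061 0.016 0.06 -0.59 -0.75; 0.019 -0.06 0.016 0.06 -0.59 -0.76; 0.025 -0.057 0.014 0.06 -0.58 -0.76; 0.03 -0.056 0.014 0.06 -0.59 -0.75; 0.035 -0.053 0.011 0.06 -0.59 -0.76; 0.04 -0.05 0.01 0.06 -0.59 -0.76; 0.044 -0.046 0.007 0.06 -0.59 -0.76"
}}

```text
t: 11.4
tcp_pos: [0.4909, 0.0481, 0.1896]
eef_rot: [2.733, 1.298, 0.082]
force: [0.4, 0.1, -1.0]
grip_width: 0.569
gripper_force: 41.9
```

>>> {"method": "send_rows", "body": {
  "motion": "0.048 -0.043 0.005 0.06 -0.59 -0.75; 0.052 -0.038 0.002 0.06 -0.58 -0.76; 0.054 -0.035 -0.001 0.06 -0.59 -0.76; 0.057 -0.03 -0.004 0.06 -0.59 -0.75; 0.059 -0.026 -0.008 0.06 -0.59 -0.76; 0.06 -0.02 -0.011 0.06 -0.59 -0.76; 0 0 0 0 0 0; 0 0 0 0 0 0"
}}

```text
t: 12.07
tcp_pos: [0.4853, 0.2412, 0.1571]
eef_rot: [2.236, 1.785, -0.467]
force: [-0.9, -1.6, -0.7]
grip_width: 0.57
gripper_force: 41.9
```

```bash
sed -i 's/(-.55,-.25)/(.28,.52)/' held.py; python3 held.py
python3 - <<'E'
from h import *; f=wrist(); p,r=pose(); print(p,r.as_matrix().round(3).tolist()); np.save("pics/w6.npy",f["color"])
print(fitpocket(f,[.488,.238]))
for n in ("jig_pocket","lid_wood_mid"): print(arm.spot_point(f,n))
E
```

```text
expected axis [-0.57842275 -0.72758239 -0.3688509 ] mid [ 4.91132079e-05  3.75809689e-04 -1.71671715e-03]
[0.0012 0.0007 0.     0.4144 0.0033] -45.43638610839844
[0.0011 0.0007 0.0006 0.4185 0.013 ] -45.41648483276367
[-0.40261352  0.00306608 -0.91536493]
[0.48699011 0.23693787 0.15945613] [[0.209, 0.973, -0.095], [0.895, -0.23, -0.382], [-0.393, -0.005, -0.919]]
(array([0.48845691, 0.23621817]), np.float64(44.63533020019531))
[{'at': [0.4876, 0.2356, 0.0084], 'score': 0.85}]
[{'at': [0.4842, 0.241, 0.1574], 'score': 0.82}, {'at': [0.5309, 0.144, 0.0798], 'score': 0.4}]
```

```bash
cat > place.py <<'E'
import sys; from h import *; from kin import *; from chain import place
H=np.array([.0012,.0003,-.0002]); D=.408
def target(xy,gap): Rt=place(1.34,D); return np.array([*xy,.012+.019+gap])-Rt.apply(H),Rt
def jigpts(x,y,yaw):
    c,s=np.cos(yaw),np.sin(yaw); q=[(-.055,-.11),(.055,-.11),(.055,.055),(-.055,.055)]
    P=np.array([[x+c*a-s*b,y+s*a+c*b,.02] for a,b in q]); t=np.linspace(.03,.97,60)[:,None]
    return np.r_[np.vstack([P[i]*(1-t)+P[(i+1)%4]*t for i in range(4)]),circ([x,y,.02],[0,0,1],.036,120)]
E
cat > jigfit.py <<'E'
from place import *; from lidfit import cedge
f=wrist(); e=cedge(f,50,1.0); print(pose()[0])
for sd in (1,2):
    s=differential_evolution(lambda v:-score(e,proj(f,jigpts(*v))),[(.480,.496),(.228,.245),(-.3,-.18)],seed=sd,tol=1e-7); print(s.x,s.fun)
im=f["color"][:,:,::-1].copy()
for P in proj(f,jigpts(*s.x)): cv2.circle(im,tuple(int(round(4*k)) for k in P),2,(0,255,0),-1,shift=2)
cv2.imwrite("pics/jf.png",im)
E
python3 jigfit.py; python3 -c "
from place import *; plan(*target([.4883,.2366],.045))"
```

```text
[0.48792234 0.23611834 0.16135282]
[ 0.48886658  0.23746511 -0.23323283] -37.457035064697266
[ 0.48886657  0.23746513 -0.2332319 ] -37.457035064697266
rows 3
0.022 0 0.052 -0.01 -0.02 -0.01; 0.022 0 0.053 -0.01 -0.02 0; 0.022 0 0.052 -0.01 -0.02 -0.01
```

>>> {"method": "send_rows", "body": {
  "motion": "0.022 0 0.052 -0.01 -0.02 -0.01; 0.022 0 0.053 -0.01 -0.02 0; 0.022 0 0.052 -0.01 -0.02 -0.01; 0 0 0 0 0 0; 0 0 0 0 0 0; 0 0 0 0 0 0"
}}

```text
t: 12.82
tcp_pos: [0.4885, 0.2376, 0.0778]
eef_rot: [2.235, 1.773, -0.459]
force: [-0.3, -0.4, -1.1]
grip_width: 0.565
gripper_force: 41.9
```

```bash
python3 jigfit.py; python3 held.py; python3 -c "
from place import *; print(pose()[0],target([.4885,.2367],.045)[0]); st=plan(*target([.4886,.2367],.012))"
```

```text
[0.48877673 0.23811585 0.07817084]
[ 0.48863413  0.23640969 -0.22995753] -31.101709365844727
[ 0.48863343  0.23640988 -0.22995146] -31.10169219970703
expected axis [-0.58478612 -0.71934987 -0.37491461] mid [ 4.98529831e-05  3.91683327e-04 -1.71314380e-03]
[ 0.0011  0.0009  0.0005  0.4205 -0.002 ] -45.35111618041992
[ 0.0011  0.0009  0.0005  0.4205 -0.002 ] -45.35200500488281
[-0.40820611 -0.00183799 -0.91288794]
[0.48878921 0.23835521 0.07820229] [0.48793783 0.23561908 0.07629255]
rows 1
0.022 0 0.066 0.03 -0.03 0.01
```

View pics/jf.png

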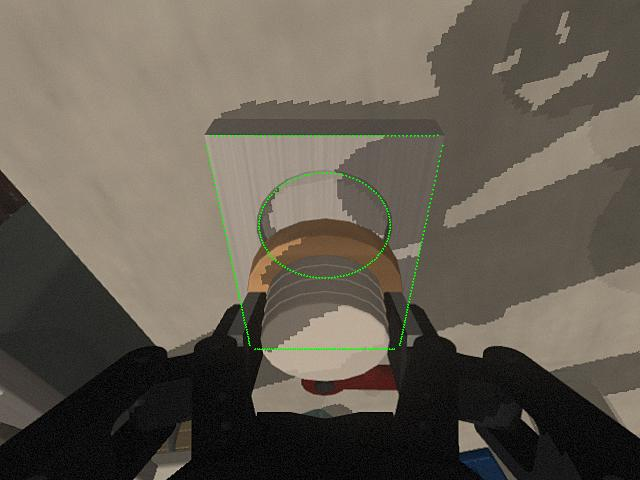

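The outline sits on the plate and on the pocket rim's visible arc (325,175), and the lid is centred left to right. Lowering in steps.

```bash
sed -i 's/^H=.*/H=np.array([.0011,.0008,.0003]); D=.414/' place.py; python3 -c "
from place import *; st=plan(*target([.4886,.2365],.014),step=.012)"
```

```text
rows 3
0.007 0 0.021 0.01 -0.03 0; 0.007 -0.001 0.02 0.01 -0.03 0.01; 0.007 0 0.021 0.01 -0.03 0
```

>>> {"method": "send_rows", "body": {
  "motion": "0.007 0 0.021 0.01 -0.03 0; 0.007 -0.001 0.02 0.01 -0.03 0.01; 0.007 0 0.021 0.01 -0.03 0; 0 0 0 0 0 0; 0 0 0 0 0 0; 0 0 0 0 0 0"
}}

```text
t: 13.42
tcp_pos: [0.4862, 0.2352, 0.0431]
eef_rot: [2.23, 1.77, -0.476]
force: [-0.2, 0.0, -1.2]
grip_width: 0.565
gripper_force: 41.9
```

```bash
python3 jigfit.py; python3 held.py|tail -3; python3 -c "
from place import *; t,Rt=target([.4886,.2365],.014); p,r=pose(); print(p-t,(r.inv()*Rt).as_rotvec(),arm.get_state()['force']); st=plan(t,Rt); plan(*target([.4886,.2365],.001),step=.0055,start=st)"
```

```text
[0.4863988  0.23542286 0.04346291]
[ 0.48875742  0.236733   -0.23245923] -32.858978271484375
[ 0.48877123  0.2367298  -0.23246368] -32.86170959472656
[ 9.000e-04  7.000e-04 -2.000e-04  3.982e-01  1.230e-02] -45.708187103271484
[ 9.000e-04  7.000e-04 -2.000e-04  3.986e-01  1.270e-02] -45.70436477661133
[-0.3877367   0.01137764 -0.92169995]
[-0.0010814 -0.0002984 -0.0020335] [-0.00226426  0.00232711  0.00179962] [-0.32078112  0.78620946 -0.84971852]
rows 1
-0.001 0.002 -0.004 -0.02 0.02 0.02
rows 3
0.004 0 0.008 0 0 0; 0.003 0 0.008 0 0 0; 0.004 0 0.008 0 0 0
```

```bash
python3 -c "
from place import *; t,Rt=target([.4887,.2366],.012); st=plan(t,Rt); plan(*target([.4887,.2366],.0005),step=.0032,start=st)"
```

```text
rows 1
0.001 0.002 -0.001 -0.02 0.02 0.02
rows 4
0.002 0 0.005 0 0 0; 0.003 0 0.006 0 0 0; 0.002 0 0.005 0 0 0; 0.002 0 0.005 0 0 0
```

>>> {"method": "send_rows", "body": {
  "motion": "0.001 0.002 -0.001 -0.02 0.02 0.02; 0 0 0 0 0 0; 0.002 0 0.005 0 0 0; 0.003 0 0.006 0 0 0; 0 0 0 0 0 0; 0 0 0 0 0 0"
}}

```text
t: 14.02
tcp_pos: [0.4872, 0.2355, 0.0373]
eef_rot: [2.232, 1.768, -0.471]
force: [-0.0, 0.8, -1.6]
grip_width: 0.569
gripper_force: 41.9
```

```bash
python3 -c "
from place import *; t,Rt=target([.4887,.2366],.006); p,r=pose(); print((p-t)*1e3,(r.inv()*Rt).as_rotvec(),np.round(arm.get_state()['force'],1)); st=plan(*target([.4887,.2366],.0005),step=.0025)"
```

```text
[-0.55497178 -0.40009532 -0.40743746] [-1.09517376e-03  1.38550429e-03 -4.90980462e-05] [-0.   0.8 -1.6]
rows 3
0.002 0 0.003 0 0 0; 0.001 0.001 0.003 -0.01 0.01 0; 0.002 0 0.003 0 0 0
```

>>> {"method": "send_rows", "body": {
  "motion": "0.002 0.001 0.003 0 0 0; 0.001 0 0.003 -0.01 0.01 0; 0.002 0 0.003 0 0 0; 0 0 0 0 0 0; 0 0 0 0 0 0"
}}

```text
t: 14.43
tcp_pos: [0.4879, 0.236, 0.0324]
eef_rot: [2.232, 1.768, -0.468]
force: [-0.1, -0.7, -0.7]
grip_width: 0.566
gripper_force: 41.9
```

```bash
python3 -c "
from place import *; t,Rt=target([.4887,.2366],.0); p,r=pose(); print((p-t)*1e3,(r.inv()*Rt).as_rotvec(),np.round(arm.get_state()['force'],1),np.round(arm.get_state()['moment'],2)); st=plan(*target([.4887,.2366],-.0015),step=.0025)"
```

```text
[0.2004929  0.1163961  0.65757875] [ 0.00023476 -0.0001011  -0.00020212] [-0.1 -0.7 -0.7] [ 0.5  -0.16  0.02]
rows 1
0.001 0 0.004 0 0 0
```

>>> {"method": "send_rows", "body": {
  "motion": "0 0 0.002 0 0 0; 0.001 0 0.002 0 0 0; 0 0 0 0 0 0; 0 0 0 0 0 0"
}}

```text
t: 14.77
tcp_pos: [0.4879, 0.2357, 0.0305]
eef_rot: [2.232, 1.768, -0.468]
force: [-0.3, 0.6, -1.2]
grip_width: 0.566
gripper_force: 41.9
```

>>> {"method": "send_rows", "body": {
  "motion": "0.001 0 0.002 0 0 0; 0 0 0 0 0 0; 0 0 0 0 0 0"
}}

```text
t: 15.02
tcp_pos: [0.488, 0.2355, 0.03]
eef_rot: [2.231, 1.767, -0.469]
force: [-0.6, -0.4, 4.9]
grip_width: 0.566
gripper_force: 42.4
```

>>> {"method": "send_rows", "body": {
  "motion": "0.001 0 0.002 0 0 0; 0 0 0 0 0 0; 0 0 0 0 0 0"
}}

```text
t: 15.27
tcp_pos: [0.488, 0.2355, 0.0299]
eef_rot: [2.231, 1.767, -0.469]
force: [-1.8, -1.2, 11.0]
grip_width: 0.57
gripper_force: 42.8
```

Floor contact: the wrist force reads 11 N. Releasing.

>>> {"method": "send_rows", "body": {
  "motion": "0 0 -0.001 0 0 0; 0 0 0 0 0 0; 0 0 0 0 0 0; 0 0 0 0 0 0; 0 0 0 0 0 0; 0 0 0 0 0 0; 0 0 0 0 0 0",
  "jaw": 1
}}

```text
t: 15.85
tcp_pos: [0.488, 0.236, 0.0285]
eef_rot: [2.232, 1.768, -0.468]
force: [-0.0, 0.1, 0.0]
grip_width: 1.0
gripper_force: 0.0
```

```bash
cat > chk.py <<'E'
from lidfit import *
def chk(f,cap=60):
    e=cedge(f,cap,1.0)
    s=differential_evolution(lambda v:-score(e,proj(f,lidpts(np.array([v[0],v[1],.031+v[4]]),R.from_euler("xy",v[2:4]).apply([0,0,1])))),[(.480,.497),(.228,.246),(-.12,.12),(-.12,.12),(-.004,.012)],seed=1,tol=1e-7,maxiter=250); return s.x.round(4),s.fun
if __name__=="__main__":
    f=wrist(); print(pose()[0],chk(f))
    print(arm.spot_point(f,"lid_wood_mid"))
E
python3 chk.py; python3 -c "
from place import *; p,r=pose(); plan(p-r.as_matrix()[:,2]*.14,r)"
```

```text
[0.48794645 0.23599306 0.02856204] (array([ 0.4889,  0.236 ,  0.0047, -0.0032, -0.002 ]), np.float64(-42.57200241088867))
[{'at': [0.4858, 0.2375, 0.0307], 'score': 0.73}]
rows 4
0 0 -0.07 0 0 0; 0 0 -0.07 0 0 0; 0 0 -0.07 0 0 0; 0 0 -0.07 0 0 0
```

The lid lies flat: the fit gives a tilt below 0.01 rad and a position within 1 mm of the pocket centre, and the fingers are off it. Retracting, then on to the clamp.

>>> {"method": "send_rows", "body": {
  "motion": "0 0 -0.03 0 0 0; 0 0 -0.07 0 0 0; 0 0 -0.07 0 0 0; 0 0 -0.07 0 0 0; 0 0 -0.04 0 0 0; 0 0 0 0 0 0"
}}

```text
t: 16.45
tcp_pos: [0.5028, 0.2951, 0.1614]
eef_rot: [2.234, 1.771, -0.453]
force: [-0.6, 0.4, 0.5]
grip_width: 0.998
gripper_force: 0.0
```

```bash
cat > knob.py <<'E'
from place import *
from chk import chk
from lidfit import cedge
f=wrist("w7.png"); print("lid",chk(f)); PV=np.array([.4698,.1569])
for n in ("clamp_knob","clamp_pivot","jig_pocket"): print(n,[(np.round(d["at"],4),round(d["score"],2)) for d in arm.spot_point(f,n)[:1]])
E
python3 knob.py; python3 -c "
from place import *; q=arm.get_state()['joint_positions']; Rd=frame([0,0,-1],[np.cos(-.232),np.sin(-.232),0])
W=[(np.array([.5315,.1435,.17]),Rd),(np.array([.5315,.1435,.068]),Rd),(np.array([.484,.217,.068]),Rd),(np.array([.484,.217,.2]),Rd)]
for x in follow(q,W,.03,6)[1]: print(x)
plan(*W[0])"
```

```text
lid (array([ 0.4886,  0.2341, -0.0435, -0.0073, -0.004 ]), np.float64(-47.057220458984375))
clamp_knob [(array([0.5278, 0.1442, 0.0804]), 0.78)]
clamp_pivot [(array([0.4689, 0.157 , 0.0551]), 0.57)]
jig_pocket []
(array([-0.1 ,  0.28, -0.29,  1.85,  0.09,  1.02, -0.66]), np.float64(0.0), np.float64(0.0))
(array([-0.12,  0.41, -0.27,  1.93,  0.15,  0.82, -0.7 ]), np.float64(0.0), np.float64(0.0))
(array([-0.26,  0.38, -0.3 ,  1.98,  0.15,  0.8 , -0.87]), np.float64(0.0), np.float64(0.0))
(array([-0.22,  0.22, -0.32,  1.86,  0.08,  1.08, -0.81]), np.float64(0.0), np.float64(0.0))
rows 5
-0.052 0.026 0.017 0 0.8 0; -0.053 0.025 0.012 0 0.79 0; -0.053 0.026 0.007 0 0.8 0; -0.054 0.025 0.004 -0.01 0.79 0; -0.055 0.026 -0.002 0 0.8 0.01
```

>>> {"method": "send_rows", "body": {
  "motion": "-0.052 0.026 0.017 0 0.8 0; -0.053 0.025 0.012 0 0.79 0; -0.053 0.026 0.007 0 0.8 0; -0.054 0.025 0.004 -0.01 0.79 0; -0.055 0.026 -0.002 0 0.8 0.01; 0 0 0 0 0 0; 0 0 0 0 0 0; 0 0 0 0 0 0",
  "jaw": 0.1
}}

```text
t: 17.32
tcp_pos: [0.5313, 0.1435, 0.1701]
eef_rot: [-2.464, -1.946, -0.001]
force: [0.4, 1.0, -0.3]
grip_width: 0.544
gripper_force: 0.0
```

```bash
cat > knobfit.py <<'E'
from place import *
from chk import chk
from lidfit import cedge
f=wrist("w8.png"); print(pose()[0],"lid",chk(f),arm.get_state()["grip_width"]); PV=np.array([.4698,.1569])
for n in ("clamp_knob","clamp_pivot","lid_wood_mid"): print(n,[(np.round(d["at"],4),round(d["score"],2)) for d in arm.spot_point(f,n)[:1]])
hsv=cv2.cvtColor(f["color"],cv2.COLOR_RGB2HSV); red=((hsv[:,:,0]<8)|(hsv[:,:,0]>172))&(hsv[:,:,1]>130)&(hsv[:,:,2]>40)
P=np.array([[s,t] for s in np.linspace(.0,.074,40) for t in np.linspace(-.02,.02,21)])
ins=np.abs(P[:,1])<=.01
def sc(th):
    c,s=np.cos(th),np.sin(th); X=np.c_[PV[0]+c*P[:,0]-s*P[:,1],PV[1]+s*P[:,0]+c*P[:,1],np.full(len(P),.063)]
    u=proj(f,X).round().astype(int); u=np.clip(u,0,[639,479]); v=red[u[:,1],u[:,0]]; return v[ins].mean()-v[~ins].mean()
th=np.linspace(-.6,1.6,221); s=[sc(t) for t in th]; b=th[np.argmax(s)]; print("angle",b,max(s),red.sum(),"knob",PV+.062*np.array([np.cos(b),np.sin(b)]))
E
python3 knobfit.py
```

```text
[0.53118489 0.14531239 0.17016307] lid (array([0.4886, 0.2385, 0.0106, 0.0243, 0.0017]), np.float64(-59.01248550415039)) 0.5513172073696604
clamp_knob []
clamp_pivot [(array([0.468 , 0.1562, 0.0579]), 0.69)]
lid_wood_mid [(array([0.488 , 0.2343, 0.032 ]), 0.65)]
angle -0.25999999999999995 0.688409090909091 4631 knob [0.52971618 0.14096101]
```

```bash
python3 -c "
from place import *; Rd=frame([0,0,-1],[np.cos(-.232),np.sin(-.232),0]); plan(np.array([.5302,.1423,.069]),Rd,step=.026)"
```

```text
rows 4
-0.002 0 0.051 0 -0.01 0.01; -0.003 0 0.051 0 0 0.01; -0.002 0 0.05 0 -0.01 0.01; -0.003 0 0.051 0 -0.01 0.01
```

>>> {"method": "send_rows", "body": {
  "motion": "-0.002 0 0.051 0 -0.01 0.01; -0.003 0 0.051 0 0 0.01; -0.002 0 0.05 0 -0.01 0.01; -0.003 0 0.051 0 -0.01 0.01; 0 0 0 0 0 0; 0 0 0 0 0 0"
}}

```text
t: 18.02
tcp_pos: [0.5299, 0.141, 0.0686]
eef_rot: [-2.465, -1.947, 0.003]
force: [1.1, -0.2, -0.1]
grip_width: 0.551
gripper_force: 0.0
```

>>> {"method": "send_rows", "body": {
  "motion": "0 0 0 0 0 0; 0 0 0 0 0 0; 0 0 0 0 0 0; 0 0 0 0 0 0; 0 0 0 0 0 0; 0 0 0 0 0 0",
  "jaw": -1,
  "newtons": 20
}}

```text
t: 18.52
tcp_pos: [0.5295, 0.1418, 0.0714]
eef_rot: [-2.465, -1.945, 0.001]
force: [-6.4, 2.6, 4.5]
grip_width: 0.205
gripper_force: 20.3
```

```bash
cat > arc.py <<'E'
from place import *
p,r=pose(); s=arm.get_state(); print(p,np.round(s["force"],1),s["grip_width"]*85,s["gripper_force"])
PV=np.array([.4698,.1569]); d=p[:2]-PV; print("r",np.hypot(*d),"ang",np.arctan2(d[1],d[0]))
t0=np.arctan2(d[1],d[0]); t1=1.339; n=10; r0=np.hypot(*d); out=[]
q=p.copy()
for i in range(1,n+1):
    t=t0+(t1-t0)*i/n; rr=r0+(.062-r0)*i/n; g=np.array([PV[0]+rr*np.cos(t),PV[1]+rr*np.sin(t),p[2]])
    k=np.round(r.inv().apply(g-q)/.5,3); out.append("%g %g %g 0 0 0"%tuple(k+0)); q=q+r.apply(k*.5)
print("; ".join(out)); print(q)
E
python3 arc.py
```

```text
[0.52945796 0.14183045 0.07138926] [-6.4  2.6  4.5] 17.431447323548547 20.280041098594666
r 0.0615318106028323 ang -0.24742349312565293
0.019 -0.001 0 0 0 0; 0.02 -0.004 0 0 0 0; 0.018 -0.008 0 0 0 0; 0.016 -0.01 0 0 0 0; 0.015 -0.012 0 0 0 0; 0.013 -0.015 0 0 0 0; 0.011 -0.017 0 0 0 0; 0.007 -0.018 0 0 0 0; 0.005 -0.019 0 0 0 0; 0.002 -0.019 0 0 0 0
[0.48430844 0.21741325 0.07149342]
```

>>> {"method": "send_rows", "body": {
  "motion": "0.019 -0.001 -0.003 0 0 0; 0.02 -0.004 0 0 0 0; 0.018 -0.008 0 0 0 0; 0.016 -0.01 0 0 0 0; 0.015 -0.012 0 0 0 0"
}}

```text
t: 18.93
tcp_pos: [0.528, 0.1868, 0.0718]
eef_rot: [2.464, 1.941, 0.012]
force: [9.5, -1.4, -13.7]
grip_width: 0.204
gripper_force: 19.9
```

```bash
python3 arc.py
```

```text
[0.52797523 0.18680164 0.07183117] [  9.5  -1.4 -13.7] 17.321780216957592 19.86920714378357
r 0.06540998257108119 ang 0.47477901776284515
0.008 -0.008 0 0 0 0; 0.007 -0.009 0 0 0 0; 0.006 -0.009 0 0 0 0; 0.005 -0.01 0 0 0 0; 0.005 -0.01 0 0 0 0; 0.003 -0.011 0 0 0 0; 0.003 -0.01 0 0 0 0; 0.001 -0.011 -0.001 0 0 0; 0.001 -0.011 0 0 0 0; 0 -0.011 0 0 0 0
[0.48392649 0.21746424 0.07195065]
```

>>> {"method": "send_rows", "body": {
  "motion": "0.015 -0.015 -0.001 0 0 0; 0.011 -0.017 0 0 0 0; 0.01 -0.018 0 0 0 0; 0.006 -0.02 0 0 0 0"
}}

```text
t: 19.27
tcp_pos: [0.5006, 0.2208, 0.0735]
eef_rot: [2.464, 1.946, 0.026]
force: [10.3, 6.8, -8.2]
grip_width: 0.204
gripper_force: 20.2
```

```bash
python3 arc.py
```

```text
[0.50061346 0.22080429 0.0734778 ] [10.3  6.8 -8.2] 17.35376575293677 20.16027331352234
r 0.0709452400326671 ang 1.1215049106064903
-0.001 -0.003 0 0 0 0; -0.001 -0.004 0 0 0 0; -0.002 -0.003 0 0 0 0; -0.001 -0.003 0 0 0 0; -0.001 -0.003 0 0 0 0; -0.002 -0.003 0 0 0 0; -0.001 -0.003 0 0 0 0; -0.002 -0.003 0 0 0 0; -0.002 -0.003 0 0 0 0; -0.002 -0.003 -0.001 0 0 0
[0.48379224 0.21709705 0.07370789]
```

>>> {"method": "send_rows", "body": {
  "motion": "-0.003 -0.009 0 0 0 0; -0.003 -0.009 0 0 0 0; -0.003 -0.009 0 0 0 0; -0.003 -0.009 0 0 0 0; 0 0 0 0 0 0; 0 0 0 0 0 0"
}}

```text
t: 19.77
tcp_pos: [0.485, 0.2237, 0.0749]
eef_rot: [-2.464, -1.949, -0.044]
force: [14.7, 13.9, -17.3]
grip_width: 0.201
gripper_force: 23.6
```

```bash
python3 arc.py|head -2; sed 's/w8.png/w9.png/' knobfit.py | python3 -
```

```text
[0.48497758 0.22374153 0.07485448] [ 14.7  13.9 -17.3] 17.12125205869709 23.61923575401306
r 0.06854304557502902 ang 1.347514273206404
[0.48498218 0.22371078 0.07482533] lid (array([ 0.4889,  0.2376, -0.0163, -0.0132,  0.0054]), np.float64(-49.94953536987305)) 0.19939474582467726
clamp_knob [(array([0.4823, 0.2183, 0.0828]), 0.62)]
clamp_pivot [(array([0.4691, 0.1562, 0.0555]), 0.67)]
lid_wood_mid [(array([0.4873, 0.2357, 0.0289]), 0.67)]
angle 1.3199999999999998 0.37 3362 knob [0.48518688 0.21696034]
```

At the stop: the tool angle is 1.35 rad, where home is 1.34, and the stop pushes back with about 15 N. Letting go.

>>> {"method": "send_rows", "body": {
  "motion": "0 0 0 0 0 0; 0 0 0 0 0 0; 0 0 0 0 0 0; 0 0 0 0 0 0",
  "jaw": 0.1
}}

```text
t: 20.3
tcp_pos: [0.4763, 0.2139, 0.0721]
eef_rot: [2.467, 1.944, 0.002]
force: [0.9, 0.4, 0.8]
grip_width: 0.548
gripper_force: 0.0
```

```bash
python3 arc.py|head -1; python3 -c "
from place import *; p,r=pose(); plan(p+[0,0,.15],r)"
```

```text
[0.47634334 0.2139185  0.07207328] [0.9 0.4 0.8] 46.54263065280336 0.0
rows 4
0 0 -0.075 0 0 0; 0 0 -0.075 0 0 0; 0 0 -0.075 0 0 0; 0 0.001 -0.075 0 0 0
```

>>> {"method": "send_rows", "body": {
  "motion": "0 0.003 -0.03 0 0 0; 0 0 -0.07 0 0 0; 0 0 -0.07 0 0 0; 0 0 -0.075 0 0 0; 0.02 0 -0.075 0 0 0; 0.04 0 -0.05 0 0 0; 0 0 0 0 0 0; 0 0 0 0 0 0"
}}

```text
t: 20.97
tcp_pos: [0.4851, 0.2442, 0.2585]
eef_rot: [2.464, 1.945, 0.007]
force: [-1.1, -0.8, -0.1]
grip_width: 0.55
gripper_force: 0.0
```

```bash
sed 's/w8.png/w10.png/' knobfit.py | python3 -; python3 -c "
import cv2; cv2.imwrite('pics/fin.png',cv2.imread('pics/w10.png'))"
```

```text
[0.48422514 0.24256239 0.25655908] lid (array([ 0.4888,  0.2378, -0.0011, -0.0193, -0.0011]), np.float64(-55.370723724365234)) 0.5476673618829704
clamp_knob [(array([0.485 , 0.2214, 0.0809]), 0.68)]
clamp_pivot [(array([0.4692, 0.1575, 0.054 ]), 0.73)]
lid_wood_mid [(array([0.4865, 0.2363, 0.0297]), 0.66)]
angle 1.3599999999999999 0.5795454545454545 2142 knob [0.4827728  0.21752761]
```

```bash
python3 -c "
from station import arm; print(arm.get_state()['t'],arm.sign_off())"
```

```text
the job is handed in; nothing more can be done
21.1667 None
```

I handed the job in at 21.2 s: the last wrist-camera fit shows the wooden lid flat in the pocket, plug up and within about 1 mm of centre, with the red clamp home to within about 0.02 rad and the gripper clear; the black lid, jar, spool and mould were not re-measured at the end, though nothing suggested they moved.

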